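# A shot of syrup for the tea mug

## Task

Put a shot of syrup in the tea mug: move whatever stands in the way under the syrup pump's spout to a free bit of counter, stand the mug on the counter centrally under the spout and let go of it, press the pump head fully down and let it spring right back up with the mug still there, then serve the mug standing wholly on the cork coaster. Never work the pump without the mug under its spout. Keep what you move upright, set it down gently without dropping it, and leave everything else standing where it is.

Things in the scene. Friction and masses are not known exactly. Their poses are not given: they have to be found in the camera images.
- dispenser: Amber glass syrup bottle, 64 mm across, in a round steel wire holder, 74 mm across, screwed to the counter; it cannot move. Origin: middle of the holder's underside on the counter, on the bottle's axis; z up. The spout points along the body's -x axis. The bottle's shoulder starts at 125 mm, a 38 mm wide black screw collar ends at 194 mm; the pump stands on that.
- pump (a joint): Travel of the sprung pump head, a vertical slide: 0 = fully up, 0.022 m = fully down. It starts to move at 4 N, is fully down at 12 N and springs back by itself when let go.
- pump_top (a point): Middle of the pump head's flat top, a black disc 31 mm across on the bottle's axis, 243 mm above the counter when up. Press here, straight down. From the head a 10 mm thick spout runs out level (its middle line 9 mm below this point), bends down at its end. Moves down with the head.
- nozzle (a point): Opening at the spout's end, facing down: 88 mm from the bottle's axis along the dispenser's -x, 203 mm above the counter when the pump is up (181 mm when it is down). Moves down with the head.
- mug: White ceramic mug, loose, open on top, 76 mm outside diameter (foot 66 mm), 90 mm high, wall 4 mm, about 0.28 kg. Origin: middle of the underside; z up. Its handle is on the body's +x side. It starts standing on the counter.
- mug_handle (a point): Middle of the upright bar of the mug's handle: 64 mm from the mug's axis along the mug's +x, 49 mm above its underside. The bar is 11 mm wide (along the mug's y), 9 mm thick (along x), and runs from 23 to 75 mm above the underside; 17 mm of open air between it and the mug's wall. Good to grip from above across its 11 mm, fingers on both sides of it.
- coaster: Round cork coaster, 120 mm across, 6 mm thick, stuck to the counter. Origin: middle of its underside.
- vase: Small green glass vase, loose, 110 mm high, about 0.2 kg. Body 52 mm across from 8 to 62 mm height, narrowing to a 30 mm neck at 92 mm and a 42 mm lip. Origin: middle of the underside; z up. It or the pepper mill stands under the spout at the start, the other stands beside the bottle, about 11 cm to the dispenser's +y side.
- mill: Dark wooden pepper mill, loose, 124 mm high, about 0.18 kg. Body 50 mm across up to 70 mm height, then a slight waist of 44 mm and a 47 mm head from 84 to 104 mm, with a small steel nut on top. Origin: middle of the underside; z up. It or the vase stands under the spout at the start.
- lunchbox: Closed plastic sandwich box with snap clips, loose, 165 mm (its x) by 112 mm (its y) over the clips, 58 mm high. Origin: middle of the underside. A bystander, beside the bottle on the dispenser's -y side.
- canister: White enamel canister with a steel twist cap, loose, 107 mm across, 164 mm high. Origin: middle of the underside. A bystander.
- teapot: White ceramic teapot, loose, body 120 mm across, 132 mm high; the spout's tip reaches 104 mm from the axis on its +x, the handle 96 mm on its -x. Origin: middle of the underside. A bystander.
- tongs: Steel kitchen tongs, loose, lying flat, about 225 mm long (its x), 50 mm wide, 22 mm high at the jaws. Origin: about the middle, on the counter. A bystander.
Not all that is in view belongs to the job. There is more than one size of the coaster; the one meant has the size given above. Of the things that look like the mill, take the one that is farthest to the robot's left at the start.

How it is judged:
By the outcome, as a careful person would: the job done as asked, in the order asked, and still so for the second after the job is handed in, with the robot touching nothing.
It also fails if it takes over 72 s, if anything falls off the work surface, if the arm or the gripper's body presses on something with over 40 N, if the wrist force passes 120 N, or if a joint passes its speed limit or range.

## Robot

A 6-joint arm with a two-finger parallel gripper is mounted at the origin on the work surface. World frame = base frame: x ahead of the robot, y to its left, z up, the work surface at z = 0. Lengths are in m, angles in rad, forces in N, time in s.
With the tool pointing down it reaches from about 0.325 to 0.9 m from the base axis. Payload 6.1 kg.
Tool frame: the origin (TCP) lies midway between the tips of the shut fingers; the grasp point (between the pads) lies 19 mm behind it; z points along the fingers, y is the line along which they close (so a half turn about z gives the same grasp; the last joint's range is limited). The gripper opens to 85 mm and grips with 20 to 120 N. Pads are 22 mm wide; open, the fingers measure 114 mm over their backs; the gripper's body (76 mm by 85 mm) begins 54 mm behind the grasp point. The pads swing forward as they close: fully open they stand 13 mm farther back than shut.
Start: joints at [1.142, 0.22, 1.526, -0, 1.395, -0.126], TCP at [0.186, 0.597, 0.231] pointing down, gripper open.
Joint ranges: [-2.98, 2.98], [-0.91, 2.08], [0.09, 2.57], [-1.24, 4.39], [0.2, 2.65], [-2.68, 2.68]. Speed limits (rad/s): [2.57, 2.57, 3.01, 3.14, 3.14, 3.14].

## Interface

Orientations are given as a rotation vector (axis times angle).
In Python, from station import r gives the robot as it stands. The module is installed in compiled form; this text tells all that it offers.
- The arm moves only by the tool send_rows, never from a script. Its argument "series" is one flat list of numbers, 6 for each row, row after row: the shift along the tool's x, y, z in mm, then the turn, a rotation vector about the tool's x, y, z in rad. In form: [x, y, z, wx, wy, wz, x, y, z, wx, wy, wz, ...]. A call has exactly 8 rows; each row is the pose to reach, as a shift and turn from the pose commanded when the call began, along the tool's axes at that moment; what a row does not reach only later rows make up. A row lasts 1/12 s, in which the tool goes at most 41.7 mm and 7.16 degrees, less where a joint would pass 70% of its speed; a pose out of reach is approached as far as the arm can. A call with a gripper value outside its range is refused whole. "hand" is the opening, from 0 (shut) to 1 (fully open), set as the call begins (left out, the last holds). The fingers move at their own pace and stop on an object; "force" is the grip in N (left out, the last holds). Time passes only in rows, so rows that repeat a pose let the fingers close, or fill a call up. It gives the time, the measured TCP pose, the force, the opening and the grip force at its end, in the units of the state.
- r.state(): the state, without advancing time (a new reading comes with each control period).
- r.read_camera(name): name is "scene" or "top"; returns (picture, depth): 400x640x3 uint8, red, green, blue; 400x640 float32, m along the optical axis (not along the pixel's ray), 0 where there is no reading.
- r.camera_model(name): a dict with "K" (3x3 intrinsics, pixels), "k1" (the pictures are not rectified: a ray, as slopes to the right and down, at radius r is drawn at 1 + k1 r^2 times it, then the intrinsics apply), "R" (3x3) and "t" (3): a world point X has camera coordinates R X + t. Camera axes: x right, y down, z forward; pixel columns grow to the right and rows downward; lengths in m; the calibration is good to about 2 mm. A picture is of the moment at which its call begins. camera_model takes no time and is no camera call.
- r.hand_in(): hands the job in; it is judged then, once.
The state is a dict: "t": time; "joints": joint angles; "joint_velocities": joint speeds; "tau": joint torques, N m; "position": TCP position; "tcp_rot": TCP orientation; "wrist_force": force on the tool from outside, world axes, zero at the start; "torque": the same for the moment, N m; "finger_gap": finger opening in m; "grasp_force": force on a finger pad.
Only numpy, scipy, OpenCV 4.12 (cv2) and the standard library are available. Lean on these libraries where they do the work, as an engineer would, in place of code of your own. Each camera call takes 0.05 s, during which the arm holds its last target. There are 200 camera calls.

## Working session

There is one attempt and no reset: what is moved stays moved. The work goes in short steps, Python scripts to look and compute and a tool call to move; the robot and the scene stay as the last step left them, time stands still between calls to the robot, and variables do not carry over. Pictures are saved under pics/ and viewed, at most 10 in all, crops included, and the job is handed in when it is done.

Besides the shell and the picture viewer there is one more tool, called by a JSON object that holds its "method" and its "body". send_rows: Moves the arm, as the interface text tells. Its arguments: {"type":"object","properties":{"series":{"type":"array","items":{"type":"number"}},"hand":{"type":"number"},"force":{"type":"number"}},"required":["series"]}

```bash
mkdir -p pics; cat > h.py <<'E'
import numpy as np, cv2
from station import r
def cloud(n):
    p,d=r.read_camera(n); m=r.camera_model(n); K=np.array(m["K"]);R=np.array(m["R"]);t=np.array(m["t"])
    v,u=np.mgrid[:400,:640].astype(float)
    q=cv2.undistortPoints(np.stack([u.ravel(),v.ravel()],1)[:,None],K,np.array([m["k1"],0,0,0,0.]))[:,0]
    c=np.c_[q,np.ones(len(q))]*d.ravel()[:,None]
    return p,d,((c-t)@R).reshape(400,640,3)
E
python3 - <<'E'
from h import *
for n in("scene","top"):
    p,d,X=cloud(n); np.savez(n+"0.npz",p=p,d=d,X=X); cv2.imwrite(f"pics/{n}0.png",p[...,::-1])
    m=r.camera_model(n); print(n,np.round(-np.array(m["R"]).T@np.array(m["t"]),3),m["k1"],(d==0).mean())
print(r.state())
E
```

```text
scene [ 0.964 -0.666  1.473] -0.03166302032871228 0.00428125
top [ 0.433 -0.067  1.224] -0.0869746656974406 0.00408203125
{'t': 0.1, 'joints': array([ 1.14195101e+00,  2.21148642e-01,  1.52750113e+00, -2.56215065e-05,
        1.39470392e+00, -1.26103798e-01]), 'joint_velocities': array([ 1.18977512e-04, -1.90417250e-03, -2.98738458e-03,  2.34530453e-04,
       -1.49400691e-04,  1.03844232e-05]), 'tau': array([ 1.55769299e-03, -4.98247433e+01, -3.90541148e+01, -3.64176947e-05,
        5.80450069e-03,  1.87817506e-05]), 'position': array([0.18612067, 0.59606993, 0.23030544]), 'tcp_rot': array([-4.73655045e-01, -3.10521654e+00,  2.67089607e-03]), 'wrist_force': array([-0.01819339, -0.12148575,  0.17854724]), 'torque': array([ 0.03050603, -0.02433347, -0.00416666]), 'grasp_force': 0.0, 'finger_gap': 0.08530582287314757}
```

View pics/scene0.png

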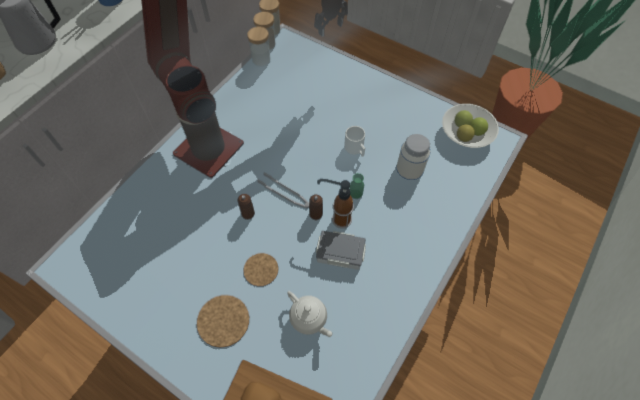

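View pics/top0.png

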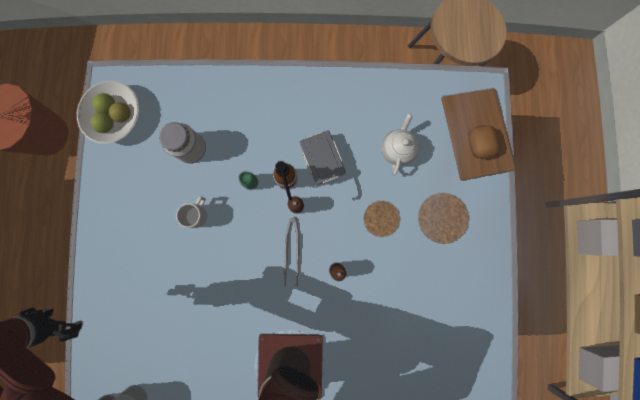

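Top view: bottle at (285,176) with its spout running to about (291,200). Vase at (248,180), mug at (190,214) with its handle toward (201,202), tongs at (292,250), lunchbox at (323,158), canister at (180,140), teapot at (400,147). Mill candidates are (296,204) and (338,271); the first is further left and sits under the spout. Coaster candidates are (382,218) and (443,218), to be told apart by size.

```bash
python3 - <<'E'
from h import *
f=np.load("top0.npz");p=f["p"];X=f["X"];d=f["d"]
hsv=cv2.cvtColor(p,cv2.COLOR_RGB2HSV)
print("table z",np.round(X[300,200],3),np.round(X[180,220],3))
for nm,(u,v),w in [("coS",(382,218),30),("coL",(443,218),35),("mill1",(296,204),14),("mill2",(338,271),14),("vase",(248,180),16),("mug",(190,214),26),("box",(323,158),32),("can",(180,140),32),("pot",(400,147),40),("tongs",(292,252),45)]:
    s=np.s_[v-w:v+w,u-w:u+w]; P=X[s]; z=P[...,2]; ok=d[s]>0
    lo=.003 if nm[:2]=="co" else .02 if nm!="tongs" else .006
    m=(ok&(z>lo)&(z<.3)).astype(np.uint8)
    n,l,st,c=cv2.connectedComponentsWithStats(m); k=1+np.argmax(st[1:,4]); m=l==k
    Q=P[m]; top=Q[Q[:,2]>Q[:,2].max()-.008]
    (cx,cy),rad=cv2.minEnclosingCircle(Q[:,:2].astype(np.float32))
    print(nm,"encl",np.round([cx,cy,2*rad],3),"top mid",np.round((top[:,:2].max(0)+top[:,:2].min(0))/2,3),"ext",np.round(np.ptp(top[:,:2],axis=0),3),"zmax",round(Q[:,2].max(),3), "rect",[np.round(a,3) for a in cv2.minAreaRect(Q[:,:2].astype(np.float32))])
# coaster by colour on z=.006 
for n in("top","scene"):
    f=np.load(n+"0.npz");X=f["X"];p=f["p"]
    # pump disc / spout
    m=(X[...,2]>.20)&(X[...,2]<.27)&(np.hypot(X[...,0]-.6,X[...,1])<.22)
    l=cv2.connectedComponents(m.astype(np.uint8))[1]
    for k in range(1,l.max()+1):
        Q=X[l==k]
        if len(Q)>15:
            print(n,len(Q),"mean",np.round(Q.mean(0),3)); t=Q[Q[:,2]>.236]; print(" disc",len(t),np.round((t.max(0)+t.min(0))/2,3),np.ptp(t[:,:2],axis=0)); s=Q[Q[:,2]<.236]; print(np.round(s[::max(1,len(s)//12)],3).tolist())
p=np.load("top0.npz")["p"]; cv2.imwrite("pics/crop.png",cv2.resize(p[130:290,170:470,::-1],(800,427),interpolation=cv2.INTER_CUBIC))
E
```

```text
table z [ 0.204  0.299 -0.004] [ 0.601  0.248 -0.005]
coS encl [ 0.48  -0.291  0.126] top mid [ 0.483 -0.293] ext [0.112 0.117] zmax 0.012 rect [array([ 0.481, -0.293]), array([0.116, 0.118]), np.float64(0.706)]
coL encl [ 0.487 -0.503  0.177] top mid [ 0.486 -0.5  ] ext [0.166 0.171] zmax 0.015 rect [array([ 0.486, -0.5  ]), array([0.168, 0.166]), np.float64(44.691)]
mill1 encl [ 0.521 -0.008  0.056] top mid [0.535 0.001] ext [0.019 0.011] zmax 0.238 rect [array([ 0.518, -0.012]), array([0.047, 0.049]), np.float64(78.015)]
mill2 encl [ 0.314 -0.145  0.049] top mid [ 0.317 -0.146] ext [0.017 0.012] zmax 0.125 rect [array([ 0.315, -0.145]), array([0.047, 0.047]), np.float64(64.915)]
vase encl [0.594 0.143 0.052] top mid [0.595 0.144] ext [0.04  0.041] zmax 0.113 rect [array([0.593, 0.142]), array([0.046, 0.051]), np.float64(48.965)]
mug encl [0.491 0.312 0.104] top mid [0.477 0.32 ] ext [0.071 0.075] zmax 0.093 rect [array([0.489, 0.32 ]), array([0.096, 0.075]), np.float64(1.764)]
box encl [ 0.674 -0.094  0.181] top mid [ 0.673 -0.092] ext [0.163 0.136] zmax 0.063 rect [array([ 0.673,
[... 658 characters left out ...]
 0.019, 0.235], [0.572, 0.008, 0.234], [0.566, 0.007, 0.236], [0.558, 0.013, 0.236], [0.553, 0.002, 0.233], [0.545, -0.001, 0.233], [0.536, 0.004, 0.234], [0.534, 0.001, 0.233], [0.529, 0.001, 0.232], [0.526, -0.004, 0.228], [0.524, -0.006, 0.221], [0.519, -0.003, 0.219]]
scene 173 mean [0.585 0.013 0.235]
 disc 114 [0.578 0.016 0.242] [0.09193796 0.04341246]
[[0.526, -0.0, 0.229], [0.521, -0.003, 0.222], [0.54, 0.002, 0.232], [0.53, -0.006, 0.228], [0.543, -0.002, 0.233], [0.522, -0.006, 0.215], [0.566, 0.01, 0.233], [0.567, 0.008, 0.23], [0.584, 0.01, 0.235], [0.623, 0.025, 0.233], [0.6, 0.023, 0.203], [0.621, 0.017, 0.23], [0.61, 0.018, 0.213], [0.613, 0.02, 0.206], [0.615, 0.018, 0.204]]
```

View pics/crop.png

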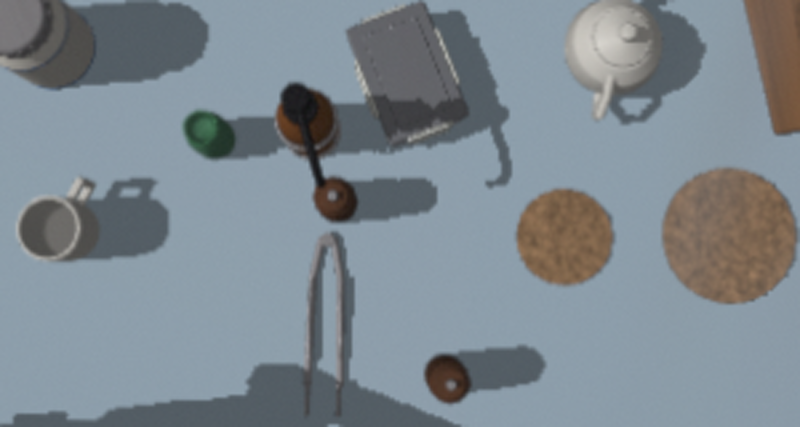

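In the crop, the mill at (335,198) is under the spout and left of the other at (447,378), so it is the one to move. The coaster at (565,237) measures about 118 mm against 168 mm for the other, so it is the 120 mm one.

```bash
cat >> h.py <<'E'
from scipy.spatial.transform import Rotation as Ro
def pose(direction_yaw, down, yaw_only=None):
    """tool z: heading yaw, 'down' deg below horizontal; tool y horizontal, left of heading"""
    a,b=np.radians([direction_yaw,down]); z=np.array([np.cos(a)*np.cos(b),np.sin(a)*np.cos(b),-np.sin(b)])
    y=np.array([-np.sin(a),np.cos(a),0]); return Ro.from_matrix(np.c_[np.cross(y,z),y,z])
def delta(p,R,s=None):
    s=s or r.state(); R0=Ro.from_rotvec(s["tcp_rot"])
    print("mm",np.round(R0.inv().apply(np.array(p)-s["position"])*1e3,1),"rv",np.round((R0.inv()*R).as_rotvec(),4))
E
python3 - <<'E'
from h import *
for n in("top","scene"):
    f=np.load(n+"0.npz");X=f["X"]; h=lambda c:np.hypot(X[...,0]-c[0],X[...,1]-c[1])
    P=X[(X[...,2]>.2375)&(h((.606,.021))<.03)]; ax=(P.max(0)+P.min(0))/2; print(n,"disc",np.round(ax,4),np.ptp(P,axis=0)[:2],P[:,:2].mean(0))
    S=X[(X[...,2]>.212)&(h((.606,.021))>.025)&(h((.606,.021))<.11)]; 
    vx,vy,x0,y0=cv2.fitLine(S[:,:2].astype(np.float32),cv2.DIST_HUBER,0,.01,.01).ravel(); print(" spout dir deg",np.degrees(np.arctan2(vy,vx)),"at",x0,y0,"farthest",S[np.argmax(np.hypot(*(S[:,:2]-ax[:2]).T))])
    M=X[(X[...,2]>.02)&(X[...,2]<.14)&(h((.52,-.01))<.04)]; print(" mill encl",cv2.minEnclosingCircle(M[:,:2].astype(np.float32)), "headtop",M[M[:,2]>.115].mean(0))
    G=X[(X[...,2]>.082)&(h((.477,.32))<.046)]; c,rad=cv2.minEnclosingCircle(G[:,:2].astype(np.float32)); print(" mug",c,rad,len(G))
    H=X[(X[...,2]>.055)&(X[...,2]<.09)&(h(c)>.047)&(h(c)<.08)]; print(" handle",H.mean(0),np.degrees(np.arctan2(*(H.mean(0)[:2]-c)[::-1])),len(H))
    T=X[(X[...,2]>.005)&(X[...,2]<.04)&(abs(X[...,1])<.05)&(X[...,0]<.485)&(X[...,0]>.42)]; print(" tongs max",T[:,:2].max(0), T[T[:,0]>.45][:,2].max() if (T[:,0]>.45).any() else None)
    print(" table",np.median(X[(abs(X[...,2])<.015)&(h((.5,.15))<.06)][:,2]))
delta([.36,.10,.22],pose(0,45))
E
```

```text
top disc [0.6007 0.0229 0.2415] [0.04336413 0.0296466 ] [0.60560729 0.02316456]
 spout dir deg 17.204813 at 0.55052054 0.0055610556 farthest [ 0.51899728 -0.00346795  0.21884152]
 mill encl ((0.5173753499984741, -0.011213534511625767), 0.024423381313681602) headtop [ 0.51709859 -0.01116238  0.11957706]
 mug (0.47898736596107483, 0.31976762413978577) 0.03789996728301048 119
 handle [0.5291842  0.29132115 0.07029688] -29.540169381867663 28
 tongs max [0.47793854 0.02065668] 0.013715489023155437
 table -0.0014832482718271866
scene disc [0.6004 0.0218 0.2431] [0.04672242 0.03177323] [0.60648852 0.02088592]
 spout dir deg 18.899527 at 0.55411136 0.0045955577 farthest [ 0.52076311 -0.00320756  0.22223307]
 mill encl ((0.5219289660453796, -0.014079779386520386), 0.024659283459186554) headtop [ 0.5215601  -0.01576549  0.11851773]
 mug (0.4794175922870636, 0.3191908001899719) 0.039695944637060165 97
 handle [0.53123432 0.28984184 0.07209339] -29.527186275112197 21
 tongs max [0.48124683 0.0441913 ] 0.01574076650774461
 table 0.00041512058853948705
mm [-313.9 -421.7   11. ] rv [-0.1205 -0.7797 -0.2863]
```

{"method": "send_rows", "body": {"series": [-313.9, -421.7, 11, -0.1205, -0.7797, -0.2863, -313.9, -421.7, 11, -0.1205, -0.7797, -0.2863, -313.9, -421.7, 11, -0.1205, -0.7797, -0.2863, -313.9, -421.7, 11, -0.1205, -0.7797, -0.2863, -313.9, -421.7, 11, -0.1205, -0.7797, -0.2863, -313.9, -421.7, 11, -0.1205, -0.7797, -0.2863, -313.9, -421.7, 11, -0.1205, -0.7797, -0.2863, -313.9, -421.7, 11, -0.1205, -0.7797, -0.2863], "hand": 1}}

```text
t: 0.77
position: [0.2945, 0.2794, 0.2198]
tcp_rot: [-0.01, 2.355, -0.004]
wrist_force: [0.2, -0.9, 1.2]
finger_gap: 0.0852
grasp_force: 0.0
```

```bash
python3 - <<'E'
from h import *
s=r.state(); print(s["joints"].round(3), s["position"], s["joint_velocities"].round(2))
delta([.39,-.0125,.14],pose(0,25))
E
```

```text
[ 1.087 -0.63   2.455 -0.807  1.052 -0.17 ] [0.2944526  0.27943109 0.21984357] [-1.26 -1.72  0.92  0.53 -0.35 -1.61]
mm [  -8.5 -292.   124.1] rv [ 0.0012 -0.3475  0.0082]
```

```bash
cat > kin.py <<'E'
from h import *
from scipy.optimize import least_squares
def fk(q,k):
    d,h,L1,L2,Lt,e=k; Ry=lambda a:Ro.from_euler("y",a); Rz=lambda a:Ro.from_euler("z",a)
    A=Rz(q[0])*Ry(q[1]); p=np.array([0,0,h])+Rz(q[0]).apply([0,d,0])+A.apply([0,0,L1])
    B=A*Ry(q[2]); p=p+B.apply([e,0,L2]); C=B*Rz(q[3]*SG)*Ry(q[4]); p=p+C.apply([0,0,Lt]); return p,C*Rz(q[5]*S6)
SG=1;S6=1
E
python3 - <<'E'
import kin; from kin import *
s=r.state()
D=[(np.array([1.14195,.22115,1.5275,0,1.3947,-.1261]),np.array([.18612,.59607,.23031]),np.array([-.473655,-3.105217,.002671])),(s["joints"],s["position"],s["tcp_rot"])]
for sg in(1,-1):
    kin.SG=sg
    f=lambda k:np.concatenate([fk(q,k)[0]-p for q,p,_ in D])
    o=least_squares(f,[.08,.2,.45,.5,.2,0]); print(sg,o.x.round(4),np.abs(o.fun).max())
    for q,p,w in D:
        R=fk(q,o.x)[1].as_matrix(); print(R[:,2].round(3),Ro.from_rotvec(w).as_matrix()[:,2].round(3),"rel",(fk(q,o.x)[1].inv()*Ro.from_rotvec(w)).as_rotvec().round(3))
E
```

```text
1 [0.0786 0.3109 0.4116 0.5477 0.3339 0.0522] 5.036205896757906e-10
[-0.001 -0.002 -1.   ] [-0.001 -0.002 -1.   ] rel [ 0.    -0.     1.571]
[ 0.708 -0.    -0.706] [ 0.708 -0.    -0.706] rel [ 0.    -0.     1.571]
-1 [ 0.0786  9.8709 -0.7131  2.4047 -0.3339  8.9952] 2.1788126858268697e-14
[-0.001 -0.002 -1.   ] [-0.001 -0.002 -1.   ] rel [ 0.    -0.     1.571]
[-0.402  0.583 -0.706] [ 0.708 -0.    -0.706] rel [ 1.123 -0.793  0.518]
```

```bash
cat >> kin.py <<'E'
K=np.array([.0786,.3109,.4116,.5477,.3339,.0522])
LO=np.array([-2.98,-.91,.09,-1.24,.2,-2.68]);HI=np.array([2.98,2.08,2.57,4.39,2.65,2.68])
def ik(p,R,q0=None):
    best=None
    for g in ([q0] if q0 is not None else [])+[np.array([a,b,c,f,.9,0]) for a in(-.6,.3) for b,c in((-.3,2.2),(.2,1.5)) for f in(-.6,.5)]:
        def F(q):
            x,C=fk(q,K); return np.r_[(x-p)*3,((C*Ro.from_euler("z",np.pi/2)).inv()*R).as_rotvec()]
        o=least_squares(F,np.clip(g,LO+.01,HI-.01),bounds=(LO,HI))
        if best is None or o.cost<best.cost-1e-9: best=o
        if best.cost<1e-8: break
    return best.x,best.cost,np.min(np.r_[best.x-LO,HI-best.x])
E
python3 - <<'E'
from kin import *
m=np.array([.5195,-.0125,.06])
for yaw in(-60,-40,-20,0,20,40):
    for dn in(15,25,35):
        out=[]
        for back in(0,.1):
            R=pose(yaw,dn); d=R.as_matrix()[:,2]; q,c,mg=ik(m+d*.019-back*np.r_[d[:2]/np.hypot(*d[:2]),-.5],R); out+=[ "%.0e"%c,round(mg,2),q.round(2).tolist()]
        print(yaw,dn,out)
E
```

```text
-60 15 ['3e-02', np.float64(0.0), [0.47, 0.56, 1.94, -1.24, 1.34, 0.86], '3e-03', np.float64(0.0), [0.66, 0.48, 2.02, -1.24, 1.44, 0.92]]
-60 25 ['1e-02', np.float64(0.0), [0.4, 0.43, 2.03, -1.24, 1.17, 0.77], '2e-21', np.float64(0.02), [0.6, 0.35, 2.1, -1.22, 1.29, 0.85]]
-60 35 ['5e-04', np.float64(0.0), [0.32, 0.32, 2.11, -1.24, 1.0, 0.7], '2e-30', np.float64(0.14), [0.54, 0.22, 2.12, -1.1, 1.17, 0.69]]
-40 15 ['1e-01', np.float64(0.0), [0.43, 0.24, 2.14, -1.24, 1.05, 0.55], '5e-02', np.float64(0.0), [0.73, 0.18, 2.26, -1.24, 1.28, 0.76]]
-40 25 ['5e-02', np.float64(0.0), [0.3, 0.1, 2.23, -1.24, 0.84, 0.4], '2e-02', np.float64(0.0), [0.59, -0.01, 2.35, -1.24, 1.07, 0.58]]
-40 35 ['1e-02', np.float64(0.0), [0.21, 0.06, 2.28, -1.24, 0.69, 0.33], '2e-03', np.float64(0.0), [0.48, -0.09, 2.41, -1.24, 0.9, 0.49]]
-20 15 ['1e-01', np.float64(0.0), [-0.08, -0.41, 2.57, -1.24, 0.2, -0.18], '9e-02', np.float64(0.0), [0.35, -0.47, 2.57, -1.24, 0.69, 0.08]]
-20 25 ['5e-02', np.float64(0.0), [-0.07, -0.36, 2.57, -1.24, 0.2, -0.16], '4e-02', np.float64(0.0), [0.3, -0.41, 2.57, -1.24, 0.62, 0.07
[... 697 characters left out ...]
0 25 ['1e-01', np.float64(0.0), [-0.2, -0.42, 2.57, 0.84, 0.26, -2.68], '1e-01', np.float64(0.0), [-0.46, -0.63, 2.57, 0.74, 0.66, -2.68]]
20 35 ['6e-02', np.float64(0.0), [-0.24, -0.27, 2.48, 0.77, 0.33, -2.68], '6e-02', np.float64(0.0), [-0.48, -0.61, 2.57, 0.67, 0.7, -2.68]]
40 15 ['3e-01', np.float64(0.0), [-0.19, -0.54, 2.57, 0.78, 0.44, -2.68], '3e-01', np.float64(0.0), [-0.46, -0.74, 2.57, 0.75, 0.82, -2.68]]
40 25 ['2e-01', np.float64(0.0), [-0.2, -0.36, 2.47, 0.68, 0.47, -2.68], '2e-01', np.float64(0.0), [-0.43, -0.71, 2.57, 0.65, 0.79, -2.68]]
40 35 ['1e-01', np.float64(0.0), [-0.22, -0.21, 2.36, 0.59, 0.53, -2.68], '2e-01', np.float64(0.0), [-0.42, -0.67, 2.57, 0.55, 0.78, -2.68]]
```

```bash
python3 - <<'E'
from kin import *
def scan(yaws,dns,z,flips):
  for yaw in yaws:
    for dn in dns:
      for fl in flips:
        out=[];ok=1
        for back in(0,.1):
            R=pose(yaw,dn); d=R.as_matrix()[:,2]; R=R*Ro.from_euler("z",np.pi*fl)
            q,c,mg=ik(np.array([.5195,-.0125,z])+d*.019-back*np.r_[d[:2]/np.hypot(*d[:2]),-.5],R,np.array([-.8,.3,1.6,1.2,1.2,-1])); ok&=c<1e-6; out+=[round(mg,2),q.round(2).tolist()]
        if ok: print(yaw,dn,z,fl,out)
scan((60,75,90,105),(15,25,35),.06,(0,1)); scan((-60,-30,0,20),(45,55),.094,(0,))
E
```

```text
60 15 0.06 0 [np.float64(0.54), [-0.82, 0.61, 2.03, 1.19, 1.48, 2.05], np.float64(0.56), [-1.02, 0.51, 2.01, 1.02, 1.62, 2.1]]
60 15 0.06 1 [np.float64(0.54), [-0.82, 0.61, 2.03, 1.19, 1.48, -1.09], np.float64(0.56), [-1.02, 0.51, 2.01, 1.02, 1.62, -1.04]]
60 25 0.06 0 [np.float64(0.5), [-0.78, 0.48, 2.07, 1.12, 1.34, 2.16], np.float64(0.48), [-0.98, 0.38, 2.05, 0.95, 1.51, 2.2]]
60 25 0.06 1 [np.float64(0.5), [-0.78, 0.48, 2.07, 1.12, 1.34, -0.98], np.float64(0.52), [-0.98, 0.38, 2.05, 0.95, 1.51, -0.95]]
60 35 0.06 0 [np.float64(0.38), [-0.72, 0.35, 2.1, 1.03, 1.22, 2.3], np.float64(0.37), [-0.93, 0.26, 2.08, 0.87, 1.4, 2.31]]
60 35 0.06 1 [np.float64(0.47), [-0.72, 0.35, 2.1, 1.03, 1.22, -0.85], np.float64(0.49), [-0.93, 0.26, 2.08, 0.87, 1.4, -0.84]]
75 15 0.06 0 [np.float64(0.59), [-0.75, 0.71, 1.84, 1.02, 1.61, 2.09], np.float64(0.54), [-0.91, 0.65, 1.77, 0.9, 1.76, 2.14]]
75 15 0.06 1 [np.float64(0.73), [-0.75, 0.71, 1.84, 1.02, 1.61, -1.05], np.float64(0.8), [-0.91, 0.65, 1.77, 0.9, 1.76, -1.0]]
75 25 0.06 0 [np.float64(0.52), [-0.72, 0.58, 1.89, 0.95, 1.49, 2.16], np.float64
[... 1795 characters left out ...]
4(0.54), [-0.64, 0.71, 1.42, 0.55, 1.82, 2.14]]
105 35 0.06 1 [np.float64(0.96), [-0.54, 0.66, 1.61, 0.61, 1.65, -1.01], np.float64(0.83), [-0.64, 0.71, 1.42, 0.55, 1.82, -1.0]]
-60 45 0.094 0 [np.float64(0.2), [0.24, 0.15, 2.14, -1.04, 0.91, 0.42], np.float64(0.34), [0.46, 0.05, 2.13, -0.9, 1.12, 0.42]]
-60 55 0.094 0 [np.float64(0.45), [0.15, 0.09, 2.12, -0.79, 0.85, 0.14], np.float64(0.45), [0.37, -0.03, 2.12, -0.71, 1.06, 0.21]]
-30 45 0.094 0 [np.float64(0.0), [0.06, -0.1, 2.4, -1.24, 0.43, 0.08], np.float64(0.03), [0.27, -0.45, 2.54, -0.93, 0.68, -0.13]]
-30 55 0.094 0 [np.float64(0.25), [-0.0, -0.11, 2.32, -0.67, 0.48, -0.52], np.float64(0.11), [0.17, -0.45, 2.46, -0.58, 0.73, -0.51]]
```

```bash
cat >> kin.py <<'E'
def go(p,R,s=None):
    s=s or r.state(); q,c,mg=ik(np.array(p),R,s["joints"]); delta(p,R,s); print("ik",q.round(2),"%.0e"%c,round(mg,2))
FL=Ro.from_euler("z",np.pi)
E
python3 - <<'E'
from kin import *
go([.42,-.18,.30],pose(75,90)*FL)
m=np.array([.5195,-.0125,.06]);R=pose(75,22)*FL;d=R.as_matrix()[:,2]; print((m+d*.019).round(4)); h=np.array([np.cos(np.radians(75)),np.sin(np.radians(75)),0])
print((m+d*.019-.1*h).round(4))
print(r.state()["position"])
E
```

```text
mm [-141.6 -460.6   32.4] rv [0.7147 0.5535 1.733 ]
ik [-0.58 -0.23  1.85 -0.    1.52 -0.32] 5e-24 0.68
[0.5241 0.0045 0.0529]
[ 0.4982 -0.0921  0.0529]
[0.2944526  0.27943109 0.21984357]
```

{"method": "send_rows", "body": {"series": [-141.6, -460.6, 32.4, 0.7147, 0.5535, 1.733, -141.6, -460.6, 32.4, 0.7147, 0.5535, 1.733, -141.6, -460.6, 32.4, 0.7147, 0.5535, 1.733, -141.6, -460.6, 32.4, 0.7147, 0.5535, 1.733, -141.6, -460.6, 32.4, 0.7147, 0.5535, 1.733, -141.6, -460.6, 32.4, 0.7147, 0.5535, 1.733, -141.6, -460.6, 32.4, 0.7147, 0.5535, 1.733, -141.6, -460.6, 32.4, 0.7147, 0.5535, 1.733]}}

```text
t: 1.43
position: [0.3783, -0.0042, 0.2719]
tcp_rot: [1.18, 2.416, -0.005]
wrist_force: [0.8, 1.8, 0.8]
finger_gap: 0.0856
grasp_force: 0.0
```

```bash
python3 - <<'E'
from kin import *
print(r.state()["joints"].round(2),r.state()["t"]); go([.42,-.18,.30],pose(75,90)*FL)
E
```

```text
[-0.07 -0.84  2.34 -0.18  1.23 -0.71] 1.4333
mm [-164.8  -74.9   25.4] rv [0.3698 0.2889 0.9074]
ik [-0.58 -0.23  1.85  0.    1.52 -0.32] 3e-26 0.68
```

{"method": "send_rows", "body": {"series": [-165, -75, 25, 0.37, 0.289, 0.907, -165, -75, 25, 0.37, 0.289, 0.907, -165, -75, 25, 0.37, 0.289, 0.907, -165, -75, 25, 0.37, 0.289, 0.907, -165, -75, 25, 0.37, 0.289, 0.907, -165, -75, 25, 0.37, 0.289, 0.907, -165, -75, 25, 0.37, 0.289, 0.907, -165, -75, 25, 0.37, 0.289, 0.907]}}

```text
t: 2.1
position: [0.4206, -0.179, 0.3001]
tcp_rot: [2.47, 1.928, -0.005]
wrist_force: [-0.6, 0.2, -0.5]
finger_gap: 0.0855
grasp_force: 0.0
```

```bash
python3 - <<'E'
from kin import *
print(r.state()["joints"].round(2),r.state()["position"]); go([.490,-.122,.12],pose(75,22)*FL)
E
```

```text
[-0.57 -0.24  1.85 -0.01  1.52 -0.33] [ 0.42055652 -0.17900217  0.30014997]
mm [ 73.4  52.8 179.9] rv [-0.006   1.1938  0.0171]
ik [-0.93  0.56  1.76  0.83  1.73 -0.96] 2e-23 0.81
```

{"method": "send_rows", "body": {"series": [73, 53, 180, -0.006, 1.194, 0.017, 73, 53, 180, -0.006, 1.194, 0.017, 73, 53, 180, -0.006, 1.194, 0.017, 73, 53, 180, -0.006, 1.194, 0.017, 73, 53, 180, -0.006, 1.194, 0.017, 73, 53, 180, -0.006, 1.194, 0.017, 73, 53, 180, -0.006, 1.194, 0.017, 73, 53, 180, -0.006, 1.194, 0.017]}}

```text
t: 2.77
position: [0.4905, -0.1223, 0.1201]
tcp_rot: [-1.85, -1.436, -1.013]
wrist_force: [0.4, 0.7, 0.1]
finger_gap: 0.0853
grasp_force: 0.0
```

```bash
python3 - <<'E'
from kin import *
print(r.state()["joints"].round(2),r.state()["position"]); go([.498,-.092,.055],pose(75,22)*FL)
E
```

```text
[-0.89  0.44  1.81  0.74  1.62 -0.9 ] [ 0.49047552 -0.1222953   0.12014592]
mm [-37.8  -0.7  61.6] rv [-0.0043  0.1892  0.0091]
ik [-0.89  0.67  1.78  0.85  1.63 -1.02] 7e-21 0.79
```

{"method": "send_rows", "body": {"series": [-38, -1, 62, -0.004, 0.189, 0.009, -38, -1, 62, -0.004, 0.189, 0.009, -38, -1, 62, -0.004, 0.189, 0.009, -38, -1, 62, -0.004, 0.189, 0.009, -38, -1, 62, -0.004, 0.189, 0.009, -38, -1, 62, -0.004, 0.189, 0.009, -38, -1, 62, -0.004, 0.189, 0.009, -38, -1, 62, -0.004, 0.189, 0.009]}}

```text
t: 3.43
position: [0.4992, -0.0935, 0.0578]
tcp_rot: [-1.718, -1.326, -1.15]
wrist_force: [1.2, 0.4, 0.0]
finger_gap: 0.0852
grasp_force: 0.0
```

```bash
python3 - <<'E'
from kin import *
ims=[]
for n in("scene","top"):
    p,d,X=cloud(n); u,v=(320,210) if n=="scene" else (296,200)
    ims.append(cv2.resize(p[v-50:v+50,u-50:u+50,::-1],(400,400),interpolation=cv2.INTER_CUBIC))
cv2.imwrite("pics/a1.png",np.hstack(ims)); print(r.state()["position"]); go([.5245,.0045,.053],pose(75,22)*FL)
E
```

```text
[ 0.49854663 -0.09280564  0.05671179]
mm [35.2  0.  94.4] rv [-0.0001  0.0101  0.0041]
ik [-0.73  0.62  1.88  0.97  1.53 -1.  ] 1e-24 0.69
```

View pics/a1.png

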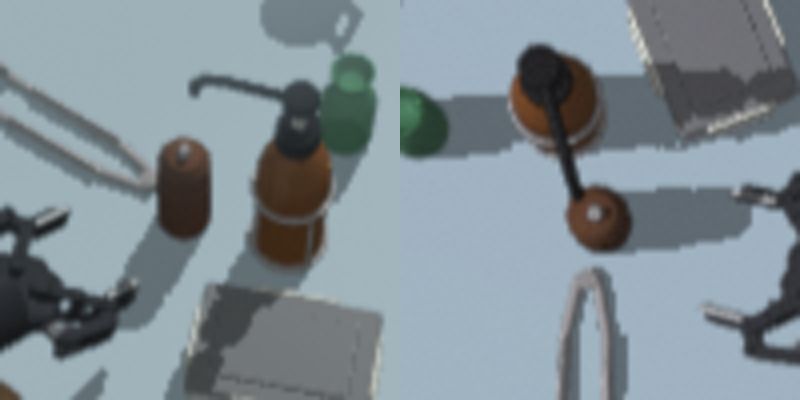

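The left half (scene view) shows the mill at (185,190) with the open fingers entering from lower left. In the right half (top view) the fingers at (745,190) and (715,315) are centred on the line to the mill at (598,217). I'm advancing.

{"method": "send_rows", "body": {"series": [6, 0, 16, 0, 0, 0, 12, 0, 32, 0, 0, 0, 18, 0, 48, 0, 0.005, 0, 24, 0, 64, 0, 0.01, 0, 30, 0, 80, 0, 0.01, 0.004, 34, 0, 90, 0, 0.01, 0.004, 35, 0, 94, 0, 0.01, 0.004, 35, 0, 94, 0, 0.01, 0.004]}}

```text
t: 4.2
position: [0.5232, 0.0063, 0.0513]
tcp_rot: [-1.709, -1.309, -1.152]
wrist_force: [-0.1, 0.6, 0.3]
finger_gap: 0.0853
grasp_force: 0.0
```

{"method": "send_rows", "body": {"series": [0, 0, 0, 0, 0, 0, 0, 0, 0, 0, 0, 0, 0, 0, 0, 0, 0, 0, 0, 0, 0, 0, 0, 0, 0, 0, 0, 0, 0, 0, 0, 0, 0, 0, 0, 0, 0, 0, 0, 0, 0, 0, 0, 0, 0, 0, 0, 0], "hand": 0, "force": 30}}

```text
t: 4.87
position: [0.5237, 0.0047, 0.0514]
tcp_rot: [-1.71, -1.308, -1.154]
wrist_force: [-1.3, -2.8, 3.2]
finger_gap: 0.0484
grasp_force: 34.8
```

```bash
python3 - <<'E'
from kin import *
s=r.state();print(s["position"],s["finger_gap"],s["grasp_force"])
R=Ro.from_rotvec(s["tcp_rot"]); p=s["position"]
go(p+[0,0,.035],R,s); go(p+[-.035,-.12,.05],R,s); go([.4245,-.143,p[2]+.035],R,s)
E
```

```text
[0.52366902 0.00468445 0.05138272] 0.048402271470537606 34.78576564913965
mm [ 32.5  -0.1 -13. ] rv [0. 0. 0.]
ik [-0.73  0.55  1.9   0.97  1.56 -0.96] 1e-17 0.67
mm [  -0.    -2.8 -134.6] rv [0. 0. 0.]
ik [-0.93  0.59  1.77  0.83  1.71 -0.98] 9e-21 0.8
mm [ -30.3  -57.6 -169.2] rv [0. 0. 0.]
ik [-1.05  0.59  1.82  0.72  1.73 -1.07] 9e-18 0.75
```

{"method": "send_rows", "body": {"series": [6, 0, -2, 0, 0, 0, 18, 0, -7, 0, 0, 0, 32, 0, -13, 0, 0, 0, 30, 0, -25, 0, 0, 0, 25, 0, -45, 0, 0, 0, 20, -1, -68, 0, 0, 0, 13, -2, -90, 0, 0, 0, 6, -3, -112, 0, 0, 0]}}

```text
t: 5.53
position: [0.4936, -0.0936, 0.0981]
tcp_rot: [-1.71, -1.308, -1.152]
wrist_force: [1.3, -0.2, -0.9]
finger_gap: 0.0484
grasp_force: 34.5
```

```bash
python3 - <<'E'
from kin import *
s=r.state();print(s["position"],s["finger_gap"],s["grasp_force"])
R=Ro.from_rotvec(s["tcp_rot"])
go([.4245,-.143,.075],R,s);go([.4245,-.143,.0515],R,s)
E
```

```text
[ 0.49359907 -0.09362299  0.09811614] 0.04844202838401287 34.45370446759625
mm [-46.1 -53.9 -52.2] rv [0. 0. 0.]
ik [-1.05  0.61  1.82  0.72  1.72 -1.08] 1e-26 0.75
mm [-67.9 -53.8 -43.4] rv [0. 0. 0.]
ik [-1.05  0.66  1.8   0.72  1.69 -1.11] 2e-24 0.77
```

{"method": "send_rows", "body": {"series": [-9, -11, -10, 0, 0, 0, -18, -22, -20, 0, 0, 0, -27, -33, -30, 0, 0, 0, -36, -44, -40, 0, 0, 0, -46, -54, -52, 0, 0, 0, -46, -54, -52, 0, 0, 0, -46, -54, -52, 0, 0, 0, -46, -54, -52, 0, 0, 0]}}

```text
t: 6.2
position: [0.4254, -0.1416, 0.0751]
tcp_rot: [-1.71, -1.307, -1.154]
wrist_force: [0.9, -0.3, -2.1]
finger_gap: 0.0489
grasp_force: 34.4
```

```bash
python3 - <<'E'
from kin import *
s=r.state();print(s["position"],s["joint_velocities"].round(3)[:3],s["wrist_force"].round(1))
R=Ro.from_rotvec(s["tcp_rot"]); p=s["position"]
go([p[0],p[1],.0535],R,s);go([p[0],p[1],.051],R,s)
E
```

```text
[ 0.42535227 -0.14160293  0.07514648] [ 0.016 -0.006  0.001] [ 0.9 -0.3 -2.1]
mm [-20.1   0.1   8. ] rv [0. 0. 0.]
ik [-1.05  0.66  1.81  0.72  1.69 -1.1 ] 9e-21 0.76
mm [-22.4   0.1   9. ] rv [0. 0. 0.]
ik [-1.05  0.66  1.8   0.72  1.69 -1.11] 5e-20 0.77
```

{"method": "send_rows", "body": {"series": [-5, 0, 2, 0, 0, 0, -10, 0, 4, 0, 0, 0, -14, 0, 5.6, 0, 0, 0, -17, 0, 6.8, 0, 0, 0, -19, 0, 7.6, 0, 0, 0, -20.5, 0, 8.2, 0, 0, 0, -21.5, 0, 8.6, 0, 0, 0, -22, 0, 8.8, 0, 0, 0]}}

```text
t: 6.87
position: [0.4251, -0.1415, 0.0514]
tcp_rot: [-1.71, -1.308, -1.153]
wrist_force: [0.2, -0.7, -1.0]
finger_gap: 0.0485
grasp_force: 34.5
```

{"method": "send_rows", "body": {"series": [-0.5, 0, 0.2, 0, 0, 0, -0.5, 0, 0.2, 0, 0, 0, -0.5, 0, 0.2, 0, 0, 0, -0.5, 0, 0.2, 0, 0, 0, -0.5, 0, 0.2, 0, 0, 0, -0.5, 0, 0.2, 0, 0, 0, -0.5, 0, 0.2, 0, 0, 0, -0.5, 0, 0.2, 0, 0, 0]}}

```text
t: 7.53
position: [0.4251, -0.1415, 0.0513]
tcp_rot: [-1.709, -1.308, -1.154]
wrist_force: [-1.7, -0.6, 4.3]
finger_gap: 0.0486
grasp_force: 34.6
```

{"method": "send_rows", "body": {"series": [0, 0, 0, 0, 0, 0, 0, 0, 0, 0, 0, 0, 0, 0, 0, 0, 0, 0, 0, 0, 0, 0, 0, 0, 0, 0, 0, 0, 0, 0, 0, 0, 0, 0, 0, 0, 0, 0, 0, 0, 0, 0, 0, 0, 0, 0, 0, 0], "hand": 1}}

```text
t: 8.2
position: [0.4251, -0.1415, 0.0509]
tcp_rot: [-1.71, -1.308, -1.153]
wrist_force: [-0.3, 0.2, 0.6]
finger_gap: 0.0856
grasp_force: 0.0
```

{"method": "send_rows", "body": {"series": [0, 0, -10, 0, 0, 0, 0, 0, -25, 0, 0, 0, 0, 0, -45, 0, 0, 0, 0, 0, -70, 0, 0, 0, 0, 0, -90, 0, 0, 0, 20, 0, -110, 0, 0, 0, 55, 0, -120, 0, 0, 0, 90, 0, -130, 0, 0, 0]}}

```text
t: 8.87
position: [0.4023, -0.2279, 0.1842]
tcp_rot: [-1.712, -1.306, -1.154]
wrist_force: [0.7, -0.3, 0.6]
finger_gap: 0.0859
grasp_force: 0.0
```

```bash
python3 - <<'E'
from kin import *
s=r.state();print(s["position"],s["joints"].round(2))
# mug handle grasp: mug (.4792,.3195), handle dir -29.5
a=np.radians(-29.5); g=np.array([.4792,.3195,0])+.064*np.array([np.cos(a),np.sin(a),0]); print("handle",g)
# tool vertical: tool heading = toward mug axis = -29.5+180
nz=np.array([.523,-.004,0])
for fl in(0,1):
  R=pose(150.5,90)*(FL if fl else Ro.identity())
  for z in(.056-.019,.25): print(fl,z,[x if np.isscalar(x) else x.round(2) for x in ik(g+[0,0,z],R,np.array([.3,.3,1.6,0,1.3,0]))])
  for hd in(-140,-120,-160,-90):
    for dn in (90,70):
      b=np.radians(hd); h=np.array([np.cos(b),np.sin(b),0]); R=pose(hd+180,dn)*(FL if fl else Ro.identity()); d=R.as_matrix()[:,2]
      print(fl,hd,dn,[x if np.isscalar(x) else x.round(2) for x in ik(nz+.064*h+[0,0,.056]+d*.019,R,np.array([-.2,.1,1.9,0,1.2,0]))])
go([.40,-.18,.32],pose(150.5-90,90)*FL,s)
E
```

```text
[ 0.40227377 -0.22790253  0.18423866] [-1.15  0.51  1.69  0.68  1.95 -0.98]
handle [0.53490276 0.28798489 0.        ]
0 0.037000000000000005 [array([0.36, 0.39, 1.71, 0.  , 1.04, 2.45]), np.float64(6.555890291418833e-19), np.float64(0.23019411203398032)]
0 0.25 [array([0.36, 0.17, 1.55, 0.  , 1.42, 2.45]), np.float64(8.102016567800902e-19), np.float64(0.23019411190456252)]
0 -140 90 [array([-0.26,  0.11,  2.06, -0.  ,  0.98, -2.53]), np.float64(8.425771582165046e-21), np.float64(0.15027978567669242)]
0 -140 70 [array([-0.33, -0.03,  2.21,  0.24,  0.8 , -2.68]), np.float64(0.01158791912785857), np.float64(4.440892098500626e-16)]
0 -120 90 [array([-0.19,  0.16,  2.  , -0.11,  0.97, -2.68]), np.float64(0.007230643638793925), np.float64(4.440892098500626e-16)]
0 -120 70 [array([-0.59,  0.12,  2.14,  0.54,  0.96,  2.68]), np.float64(0.0071610526980636705), np.float64(4.440892098500626e-16)]
0 -160 90 [array([-0.23,  0.08,  2.09, -0.  ,  0.98, -2.15]), np.float64(1.7817926576803946e-20), np.float64(0.48334569912902703)]
0 -160 70 [array([-0.39, -0.12,  2.33,  0.36,  0.7 , -2.56]), np.float
[... 1025 characters left out ...]
 -0.23]), np.float64(1.6615872123896872e-20), np.float64(0.47683053850792856)]
1 -160 90 [array([-0.23,  0.08,  2.09,  0.  ,  0.98,  1.  ]), np.float64(1.3818865784846732e-31), np.float64(0.4833456991375886)]
1 -160 70 [array([-0.39, -0.12,  2.33,  0.36,  0.7 ,  0.58]), np.float64(3.9697642432672116e-19), np.float64(0.23878291494264392)]
1 -90 90 [array([-0.28,  0.22,  1.92, -0.  ,  1.  , -0.28]), np.float64(1.4025551529251935e-20), np.float64(0.6453531217066759)]
1 -90 70 [array([-0.47,  0.3 ,  1.87,  0.34,  1.16, -0.63]), np.float64(1.007157737698314e-25), np.float64(0.7041774865905004)]
mm [142.9 -15.4  -8. ] rv [-0.1534 -1.1831  0.2173]
ik [-0.6  -0.29  1.86 -0.    1.57 -0.09] 3e-31 0.62
```

{"method": "send_rows", "body": {"series": [143, -15, -8, -0.153, -1.183, 0.217, 143, -15, -8, -0.153, -1.183, 0.217, 143, -15, -8, -0.153, -1.183, 0.217, 143, -15, -8, -0.153, -1.183, 0.217, 143, -15, -8, -0.153, -1.183, 0.217, 143, -15, -8, -0.153, -1.183, 0.217, 143, -15, -8, -0.153, -1.183, 0.217, 143, -15, -8, -0.153, -1.183, 0.217]}}

```text
t: 9.53
position: [0.4007, -0.1798, 0.3217]
tcp_rot: [-2.554, -1.563, -0.276]
wrist_force: [0.4, 0.6, -1.0]
finger_gap: 0.0853
grasp_force: 0.0
```

```bash
python3 - <<'E'
from kin import *
s=r.state();print(s["position"],s["joints"].round(2))
R=pose(150.5,80)*FL;d=R.as_matrix()[:,2]; g=np.array([.535,.288,.056]); T=g+.019*d; print(T, (T-d*.1).round(3))
print(ik(T,R)[1:]); go([.43,.06,.31],pose(105,88)*FL,s); 
E
```

```text
[ 0.40074677 -0.17983502  0.32166631] [-0.77 -0.26  1.85  0.21  1.64 -0.29]
[0.53212842 0.28962466 0.03728865] [0.547 0.281 0.136]
(np.float64(4.3069830234386394e-27), np.float64(0.9442502573455152))
mm [218.3 -82.3  63.9] rv [ 0.0778 -0.1899 -0.7291]
ik [-0.07 -0.29  1.88  0.03  1.57 -0.33] 1e-23 0.62
```

{"method": "send_rows", "body": {"series": [218, -82, 64, 0.078, -0.19, -0.729, 218, -82, 64, 0.078, -0.19, -0.729, 218, -82, 64, 0.078, -0.19, -0.729, 218, -82, 64, 0.078, -0.19, -0.729, 218, -82, 64, 0.078, -0.19, -0.729, 218, -82, 64, 0.078, -0.19, -0.729, 218, -82, 64, 0.078, -0.19, -0.729, 218, -82, 64, 0.078, -0.19, -0.729], "hand": 0.6}}

```text
t: 10.2
position: [0.4293, 0.0633, 0.3099]
tcp_rot: [-1.881, -2.473, -0.042]
wrist_force: [0.8, 0.2, 0.1]
finger_gap: 0.0511
grasp_force: 0.0
```

```bash
python3 - <<'E'
from kin import *
go([.55,.281,.17],pose(150.5,80)*FL)
E
```

```text
mm [171.3 174.4 147.7] rv [ 0.0862  0.1243 -0.7815]
ik [ 0.28  0.33  1.52  0.13  1.42 -0.81] 4e-28 1.05
```

{"method": "send_rows", "body": {"series": [171, 174, 148, 0.086, 0.124, -0.782, 171, 174, 148, 0.086, 0.124, -0.782, 171, 174, 148, 0.086, 0.124, -0.782, 171, 174, 148, 0.086, 0.124, -0.782, 171, 174, 148, 0.086, 0.124, -0.782, 171, 174, 148, 0.086, 0.124, -0.782, 171, 174, 148, 0.086, 0.124, -0.782, 171, 174, 148, 0.086, 0.124, -0.782]}}

```text
t: 10.87
position: [0.5512, 0.2785, 0.1619]
tcp_rot: [-0.762, -2.864, -0.062]
wrist_force: [-1.8, 0.2, -1.7]
finger_gap: 0.051
grasp_force: 0.0
```

```bash
python3 - <<'E'
from kin import *
ims=[]
for n in("scene","top"):
    p,d,X=cloud(n); u,v=(355,130) if n=="scene" else (195,205)
    ims.append(cv2.resize(p[v-50:v+50,u-50:u+50,::-1],(400,400),interpolation=cv2.INTER_CUBIC))
    if n=="scene":
        h=lambda c:np.hypot(X[...,0]-c[0],X[...,1]-c[1]); M=X[(X[...,2]>.02)&(X[...,2]<.14)&(h((.42,-.158))<.04)]; print("mill",cv2.minEnclosingCircle(M[:,:2].astype(np.float32)),M[:,2].max())
cv2.imwrite("pics/b1.png",np.hstack(ims)); go([.532,.2897,.0385],pose(150.5,80)*FL); print(r.state()["position"],r.state()["finger_gap"])
E
```

```text
mill ((0.42179834842681885, -0.15920451283454895), 0.025866011157631874) 0.12862384973115012
mm [  0.5   2.6 130.3] rv [-0.002  -0.0031 -0.0083]
ik [ 0.3   0.46  1.63  0.14  1.18 -0.82] 1e-21 0.94
[0.5512695  0.2761357  0.16664747] 0.051149097932507846
```

View pics/b1.png

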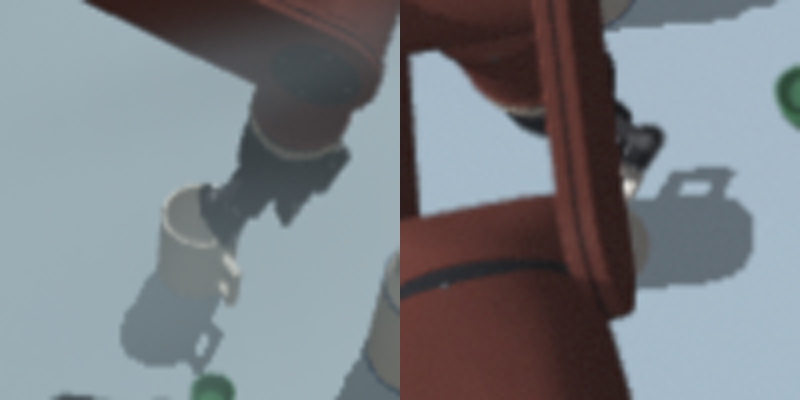

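The mill stands upright at its new place (0.422,-0.159). In the scene view the gripper is above the mug's handle at (232,275); the top view is blocked by the arm. I'm descending.

{"method": "send_rows", "body": {"series": [0.5, 2.6, 20, 0, 0, -0.008, 0.5, 2.6, 45, 0, 0, -0.008, 0.5, 2.6, 70, 0, 0, -0.008, 0.5, 2.6, 95, 0, 0, -0.008, 0.5, 2.6, 115, 0, 0, -0.008, 0.5, 2.6, 126, 0, 0, -0.008, 0.5, 2.6, 130, 0, 0, -0.008, 0.5, 2.6, 130, 0, 0, -0.008]}}

```text
t: 11.63
position: [0.5326, 0.2909, 0.0416]
tcp_rot: [-0.755, -2.875, -0.069]
wrist_force: [0.9, 0.3, 1.1]
finger_gap: 0.0511
grasp_force: 0.0
```

```bash
python3 - <<'E'
from kin import *
p,d,X=cloud("scene"); u,v=355,135
cv2.imwrite("pics/b2.png",cv2.resize(p[v-40:v+40,u-40:u+40,::-1],(480,480),interpolation=cv2.INTER_CUBIC)); s=r.state(); print(s["position"],s["wrist_force"].round(1)); go([.532,.2897,.0385],pose(150.5,80)*FL)
E
```

```text
[0.53332924 0.29138116 0.04248946] [-1.2 -0.   0.7]
mm [-0.4 -2.1  4. ] rv [0.0028 0.0012 0.0024]
ik [ 0.3   0.46  1.63  0.14  1.18 -0.82] 2e-30 0.94
```

View pics/b2.png

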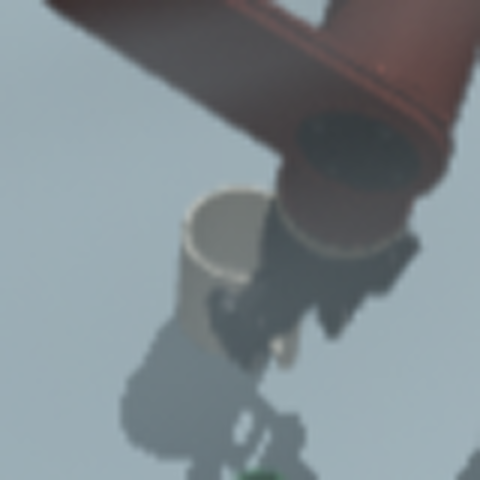

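One finger at (230,330) is in front of the handle, which shows at (285,345). I'm closing the gripper.

{"method": "send_rows", "body": {"series": [0, -2, 2, 0, 0, 0, 0, -2, 2, 0, 0, 0, 0, -2, 2, 0, 0, 0, 0, -2, 2, 0, 0, 0, 0, -2, 2, 0, 0, 0, 0, -2, 2, 0, 0, 0, 0, -2, 2, 0, 0, 0, 0, -2, 2, 0, 0, 0], "hand": 0, "force": 60}}

```text
t: 12.35
position: [0.5316, 0.2907, 0.04]
tcp_rot: [-0.751, -2.877, -0.069]
wrist_force: [0.7, -2.7, 6.1]
finger_gap: 0.0104
grasp_force: 58.8
```

```bash
python3 - <<'E'
from kin import *
s=r.state(); p=s["position"]; print(p,s["finger_gap"],s["grasp_force"],s["wrist_force"].round(1))
p,d,X=cloud("scene"); p=s["position"];h=lambda c:np.hypot(X[...,0]-c[0],X[...,1]-c[1]); G=X[(X[...,2]>.082)&(X[...,2]<.1)&(h((.4792,.3195))<.046)]; print("mug",cv2.minEnclosingCircle(G[:,:2].astype(np.float32)))
R=Ro.from_rotvec(s["tcp_rot"]); Z=lambda a:Ro.from_euler("z",a,degrees=True)
go(p+[0,0,.06],R,s); go([.48,.12,.14],Z(-60)*R,s)
E
```

```text
[0.53164169 0.29071472 0.03996131] 0.010389307861066965 58.77856358885765 [ 0.7 -2.7  6.1]
mug ((0.4801419973373413, 0.32044872641563416), 0.041854407638311386)
mm [ 10.4   0.2 -59.1] rv [0. 0. 0.]
ik [ 0.3   0.37  1.6   0.13  1.28 -0.81] 4e-30 0.97
mm [ -20.5 -173.9 -105.6] rv [-0.1807 -0.0029  1.0315]
ik [-0.03 -0.03  1.98  0.19  1.2  -0.12] 4e-23 0.59
```

```bash
python3 - <<'E'
from kin import *
s=r.state(); p=s["position"];R=Ro.from_rotvec(s["tcp_rot"]); Z=lambda a:Ro.from_euler("z",a,degrees=True)
P1=p+[0,0,.05];P2=np.array([.475,.13,.09])
for k in(.2,.4,.6,.8,1): go(P1+(P2-P1)*k,Z(-42*k)*R,s)
E
```

```text
mm [  2.9 -33.4 -50.4] rv [-0.0253 -0.0004  0.1444]
ik [ 0.25  0.32  1.69  0.15  1.24 -0.72] 1e-24 0.88
mm [ -2.8 -67.  -51.5] rv [-0.0506 -0.0008  0.2888]
ik [ 0.19  0.26  1.77  0.16  1.21 -0.64] 1e-21 0.8
mm [  -8.6 -100.6  -52.6] rv [-0.0759 -0.0012  0.4332]
ik [ 0.13  0.2   1.85  0.17  1.18 -0.56] 8e-18 0.72
mm [ -14.3 -134.2  -53.7] rv [-0.1012 -0.0016  0.5776]
ik [ 0.06  0.14  1.91  0.17  1.16 -0.49] 1e-28 0.66
mm [ -20.1 -167.8  -54.8] rv [-0.1265 -0.002   0.722 ]
ik [-0.01  0.08  1.98  0.18  1.14 -0.41] 1e-24 0.59
```

{"method": "send_rows", "body": {"series": [3, 0, -18, 0, 0, 0, 8, 0, -45, 0, 0, 0, 4, -28, -50, -0.02, 0, 0.12, 0, -56, -51, -0.042, -0.001, 0.24, -5, -84, -52, -0.063, -0.001, 0.36, -10, -112, -53, -0.084, -0.001, 0.48, -15, -140, -54, -0.105, -0.002, 0.6, -20, -168, -55, -0.126, -0.002, 0.72], "force": 90}}

```text
t: 13.07
position: [0.4726, 0.1287, 0.0884]
tcp_rot: [-1.75, -2.432, -0.152]
wrist_force: [1.0, -0.2, -3.0]
finger_gap: 0.0098
grasp_force: 88.0
```

```bash
python3 - <<'E'
from kin import *
p,d,X=cloud("scene"); s=r.state(); print(s["position"],s["finger_gap"],s["grasp_force"],s["wrist_force"].round(1),s["joint_velocities"].round(2)); print(s["joints"].round(2))
cv2.imwrite("pics/c1.png",p[60:260,200:520,::-1])
R=Ro.from_rotvec(s["tcp_rot"]); R0=Ro.from_rotvec([-.751,-2.877,-.069]); Z=lambda a:Ro.from_euler("z",a,degrees=True)
print("yaw so far",(R*R0.inv()).as_euler("ZYX",degrees=True).round(1))
for k in(.25,.5,.75,1): go(s["position"]+(np.array([.4856,-.0503,.085])-s["position"])*k, Z(-42-58*k)*R0,s)
E
```

```text
[0.47046795 0.1247609  0.08739958] 0.009009714624021968 87.96324580907822 [ 1.7 -2.4 -4.6] [ 0.06  0.05 -0.05  0.01  0.03 -0.13]
[-0.02  0.07  1.99  0.18  1.14 -0.41]
yaw so far [-42.7   0.1  -0.4]
mm [-42.3 -10.   -6.7] rv [-0.0485  0.0021  0.2368]
ik [-0.12  0.04  2.03  0.19  1.11 -0.28] 4e-32 0.54
mm [-84.5 -20.  -13.4] rv [-0.0918  0.0023  0.4861]
ik [-0.21  0.01  2.06  0.2   1.08 -0.12] 4e-23 0.51
mm [-126.8  -29.9  -20. ] rv [-0.1352  0.0025  0.7355]
ik [-0.3  -0.    2.07  0.2   1.05  0.04] 1e-17 0.5
mm [-169.   -39.9  -26.7] rv [-0.1784  0.0027  0.9848]
ik [-0.38 -0.01  2.08  0.19  1.02  0.21] 6e-27 0.49
```

{"method": "send_rows", "body": {"series": [-15, -4, -2, -0.022, 0, 0.12, -38, -9, -6, -0.045, 0.001, 0.245, -63, -15, -10, -0.068, 0.002, 0.37, -88, -21, -14, -0.091, 0.002, 0.495, -113, -27, -18, -0.113, 0.002, 0.62, -136, -32, -22, -0.135, 0.003, 0.74, -155, -37, -25, -0.157, 0.003, 0.865, -169, -40, -27, -0.178, 0.003, 0.985]}}

```text
t: 13.78
position: [0.4907, -0.0467, 0.0858]
tcp_rot: [-2.755, -1.324, -0.248]
wrist_force: [0.2, 0.5, -2.5]
finger_gap: 0.0094
grasp_force: 88.0
```

```bash
python3 - <<'E'
from kin import *
p,d,X=cloud("scene"); s=r.state(); print(s["position"],s["finger_gap"],s["wrist_force"].round(1))
cv2.imwrite("pics/c2.png",cv2.resize(p[150:270,260:420,::-1],(800,600),interpolation=cv2.INTER_CUBIC))
R=Ro.from_rotvec(s["tcp_rot"]); R0=Ro.from_rotvec([-.751,-2.877,-.069]); Z=lambda a:Ro.from_euler("z",a,degrees=True)
y=(R*R0.inv()).as_euler("ZYX",degrees=True); print("yaw so far",y.round(2))
rel=Z(y[0]).apply([-.0521,.0288,0]); print("mug est",(s["position"]+rel).round(4))
h=lambda c:np.hypot(X[...,0]-c[0],X[...,1]-c[1]); c=(s["position"]+rel)[:2]
zb=s["position"][2]-.04+.09
G=X[(abs(X[...,2]-zb)<.008)&(h(c)<.045)]; print("rim",cv2.minEnclosingCircle(G[:,:2].astype(np.float32)),len(G))
A=np.c_[G[:,:2]-c,np.ones(len(G))]; print("rim tilt",np.linalg.lstsq(A,G[:,2],rcond=None)[0])
R1=Z(-100)*R0; rel=Z(-100).apply([-.0521,.0288,0]); print("target",np.array([.523,-.004])-rel[:2])
T=np.r_[np.array([.523,-.004])-rel[:2],.05]; go(T,R1,s); go([T[0],T[1],.041],R1,s)
E
```

```text
[ 0.49103264 -0.04822562  0.08583753] 0.00965299236366016 [ 0.1 -2.1 -3.1]
yaw so far [-99.88   0.18   0.16]
mug est [ 0.5283 -0.0018  0.0858]
rim ((0.5275857448577881, -0.0005879002856090665), 0.040016546845436096) 109
rim tilt [ 0.00015913 -0.0039019   0.13387435]
target [ 0.48559047 -0.05030742]
mm [-11.3  -3.   34.4] rv [ 0.0006 -0.0041  0.0022]
ik [-0.38  0.05  2.1   0.2   0.95  0.19] 1e-31 0.47
mm [-12.9  -3.1  43.2] rv [ 0.0006 -0.0041  0.0022]
ik [-0.38  0.07  2.1   0.21  0.93  0.18] 5e-30 0.47
```

View pics/c2.png

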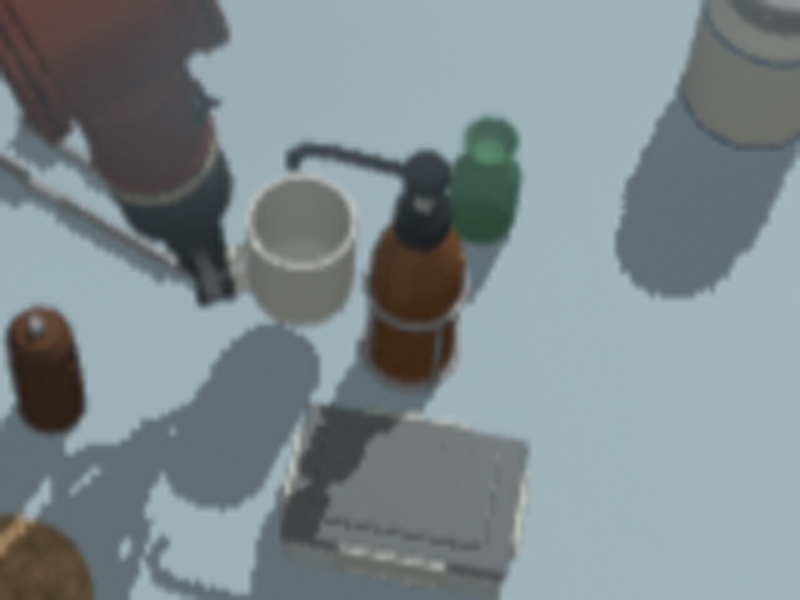

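The mug at (300,250) is held level by its handle. The spout tip is at (295,160), with plenty of room between it and the gripper. I'm lowering with a correction.

{"method": "send_rows", "body": {"series": [-3, -1, 6, 0, -0.001, 0.001, -6, -2, 14, 0, -0.002, 0.001, -9, -3, 22, 0, -0.004, 0.002, -11, -3, 28, 0, -0.004, 0.002, -11.3, -3, 32, 0, -0.004, 0.002, -11.3, -3, 34, 0, -0.004, 0.002, -11.3, -3, 34.4, 0, -0.004, 0.002, -11.3, -3, 34.4, 0, -0.004, 0.002]}}

```text
t: 14.5
position: [0.4862, -0.047, 0.0506]
tcp_rot: [-2.753, -1.332, -0.244]
wrist_force: [-0.0, 0.1, -4.0]
finger_gap: 0.0097
grasp_force: 88.0
```

```bash
cat > chk.py <<'E'
from kin import *
def mugchk(s):
    R=Ro.from_rotvec(s["tcp_rot"]); R0=Ro.from_rotvec([-.751,-2.877,-.069]); y=(R*R0.inv()).as_euler("ZYX",degrees=True)
    rel=Ro.from_euler("z",y[0],degrees=True).apply([-.0521,.0288,0]); print("yaw",y.round(2),"mug est",(s["position"]+rel).round(4),"z foot",s["position"][2]-.04,s["finger_gap"],s["wrist_force"].round(1)); return R,rel
E
python3 - <<'E'
from chk import *
s=r.state(); R,rel=mugchk(s); T=np.array([.523,-.004,.040])-rel*[1,1,0]; go(T,R,s)
E
```

```text
yaw [-9.909e+01  8.000e-02  7.000e-02] mug est [ 5.228e-01 -1.000e-04  5.060e-02] z foot 0.010599949127738907 0.009741793151212822 [-0.   0.1 -4. ]
mm [-4.8  2.5  9.9] rv [0. 0. 0.]
ik [-0.38  0.07  2.1   0.21  0.93  0.16] 2e-26 0.47
```

{"method": "send_rows", "body": {"series": [-2, 1, 1.5, 0, 0, 0, -3.5, 2, 3, 0, 0, 0, -4, 2.2, 4.5, 0, 0, 0, -4, 2.2, 6, 0, 0, 0, -4, 2.2, 7, 0, 0, 0, -4, 2.2, 8, 0, 0, 0, -4, 2.2, 9, 0, 0, 0, -4, 2.2, 9.5, 0, 0, 0]}}

```text
t: 15.17
position: [0.4863, -0.0504, 0.0405]
tcp_rot: [-2.753, -1.331, -0.244]
wrist_force: [0.8, -0.2, -3.7]
finger_gap: 0.0094
grasp_force: 88.1
```

```bash
python3 - <<'E'
from chk import *
p,d,X=cloud("scene"); s=r.state(); R,rel=mugchk(s); T=np.array([.523,-.004,.0395])-rel*[1,1,0]; go(T,R,s)
c=(s["position"]+rel)[:2]; h=np.hypot(X[...,0]-c[0],X[...,1]-c[1]); zb=s["position"][2]+.05
G=X[(abs(X[...,2]-zb)<.008)&(h<.045)]; print("rim",cv2.minEnclosingCircle(G[:,:2].astype(np.float32)),G[:,2].mean())
S=X[(X[...,2]>.205)&(X[...,2]<.24)&(np.hypot(X[...,0]-.523,X[...,1]+.004)<.02)]; print("nozzle pts",S.mean(0),S.min(0),S.max(0))
E
```

```text
yaw [-9.913e+01  8.000e-02  6.000e-02] mug est [ 0.523  -0.0035  0.0405] z foot 0.0004603724379587601 0.009621688465398423 [-0.3 -0.4 -3.5]
mm [-0.6  0.3  0.9] rv [0. 0. 0.]
ik [-0.38  0.07  2.1   0.21  0.93  0.16] 1e-22 0.47
rim ((0.5254068970680237, -0.004015951417386532), 0.03922145068645477) 0.0885231892556566
nozzle pts [ 0.53103567 -0.00334422  0.22644879] [ 0.52203371 -0.00739745  0.20939413] [0.54189191 0.00235097 0.23815804]
```

{"method": "send_rows", "body": {"series": [0, 0, 0.4, 0, 0, 0, 0, 0, 0.8, 0, 0, 0, 0, 0, 1.2, 0, 0, 0, 0, 0, 1.2, 0, 0, 0, 0, 0, 1.2, 0, 0, 0, 0, 0, 1.2, 0, 0, 0, 0, 0, 1.2, 0, 0, 0, 0, 0, 1.2, 0, 0, 0]}}

```text
t: 15.88
position: [0.4868, -0.0505, 0.04]
tcp_rot: [-2.754, -1.332, -0.245]
wrist_force: [-4.9, -1.8, 5.7]
finger_gap: 0.0096
grasp_force: 89.4
```

{"method": "send_rows", "body": {"series": [0, 0, 0, 0, 0, 0, 0, 0, 0, 0, 0, 0, 0, 0, 0, 0, 0, 0, 0, 0, 0, 0, 0, 0, 0, 0, 0, 0, 0, 0, 0, 0, 0, 0, 0, 0, 0, 0, 0, 0, 0, 0, 0, 0, 0, 0, 0, 0], "hand": 0.5}}

```text
t: 16.55
position: [0.4865, -0.0503, 0.0394]
tcp_rot: [-2.753, -1.331, -0.244]
wrist_force: [0.4, 0.4, 0.1]
finger_gap: 0.0426
grasp_force: 0.0
```

{"method": "send_rows", "body": {"series": [0, 0, -8, 0, 0, 0, 0, 0, -20, 0, 0, 0, 0, 0, -40, 0, 0, 0, 0, 0, -65, 0, 0, 0, 0, 0, -95, 0, 0, 0, 0, 0, -125, 0, 0, 0, 0, 0, -160, 0, 0, 0, 0, 0, -190, 0, 0, 0]}}

```text
t: 17.22
position: [0.4652, -0.0762, 0.2293]
tcp_rot: [-2.754, -1.332, -0.245]
wrist_force: [1.1, -0.8, 0.7]
finger_gap: 0.0428
grasp_force: 0.0
```

```bash
python3 - <<'E'
from chk import *
s=r.state(); print(s["position"],s["joints"].round(2),s["finger_gap"])
for hd in(0,40,80): print(hd,ik(np.array([.607,.0225,.25]),pose(hd,90)*FL,np.array([-.1,.2,1.6,0,1.4,0])))
go([.45,-.06,.35],pose(50,90)*FL,s); go([.607,.0225,.29],pose(50,90)*FL,s)
E
```

```text
[ 0.46521703 -0.07622431  0.22932615] [-0.45 -0.22  1.98  0.18  1.34  0.18] 0.042768714395425345
0 (array([-9.27137136e-02,  1.66990661e-01,  1.55270660e+00,  1.65433734e-13,
        1.42189539e+00,  1.47808261e+00]), np.float64(3.762371481854747e-24), np.float64(1.0172933995345743))
40 (array([-9.27137136e-02,  1.66990661e-01,  1.55270660e+00,  1.24331720e-13,
        1.42189539e+00,  7.79950912e-01]), np.float64(2.71245109860678e-24), np.float64(1.017293399535147))
80 (array([-9.27137136e-02,  1.66990661e-01,  1.55270660e+00,  1.35876003e-16,
        1.42189539e+00,  8.18192116e-02]), np.float64(2.2356138577399278e-30), np.float64(1.0172933995382127))
mm [  24.3  -21.5 -118.3] rv [ 0.002  -0.1756  0.0281]
ik [-0.31 -0.25  1.77 -0.    1.62  0.39] 1e-23 0.66
mm [173.5  50.  -30.6] rv [ 0.002  -0.1756  0.0281]
ik [-0.09  0.15  1.5   0.    1.49  0.61] 3e-21 1.06
```

Next I rise to z 0.35 with the gripper shut, then go over the pump.

{"method": "send_rows", "body": {"series": [5, -5, -40, 0, -0.05, 0.01, 12, -12, -80, 0.001, -0.1, 0.02, 24, -21, -118, 0.002, -0.176, 0.028, 60, -4, -104, 0.002, -0.176, 0.028, 98, 14, -85, 0.002, -0.176, 0.028, 130, 30, -60, 0.002, -0.176, 0.028, 155, 42, -45, 0.002, -0.176, 0.028, 173, 50, -38, 0.002, -0.176, 0.028], "hand": 0, "force": 40}}

```text
t: 17.88
position: [0.6073, 0.0235, 0.2915]
tcp_rot: [-2.843, -1.328, 0.006]
wrist_force: [-0.9, -1.6, -0.1]
finger_gap: -0.0002
grasp_force: 0.0
```

```bash
python3 - <<'E'
from chk import *
ims=[]
for n in("scene","top"):
    p,d,X=cloud(n); u,v=(325,205) if n=="scene" else (290,190)
    ims.append(cv2.resize(p[v-50:v+50,u-50:u+50,::-1],(400,400),interpolation=cv2.INTER_CUBIC))
    if n=="scene":
        h=np.hypot(X[...,0]-.523,X[...,1]+.004); G=X[(abs(X[...,2]-.09)<.008)&(h<.045)]; print("rim",cv2.minEnclosingCircle(G[:,:2].astype(np.float32)),G[:,2].mean(),len(G))
cv2.imwrite("pics/d1.png",np.hstack(ims)); s=r.state(); print(s["position"],s["finger_gap"])
go([.607,.0225,.25],pose(50,90)*FL,s)
E
```

```text
rim ((0.5250030159950256, -0.0022319338750094175), 0.03954693302512169) 0.08875450589625765 101
[0.60702965 0.02315969 0.29207458] 0.00018309089115384948
mm [-0.4  0.6 42.1] rv [-0.0046  0.0021  0.0024]
ik [-0.09  0.17  1.55 -0.    1.42  0.61] 6e-17 1.02
```

View pics/d1.png

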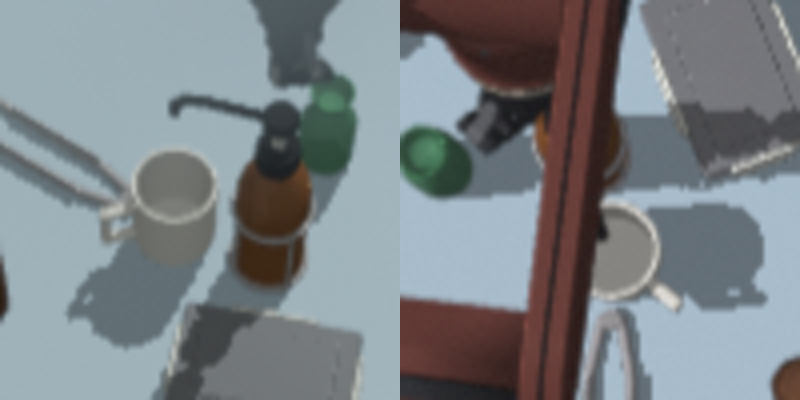

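The mug stands at (175,205), centred under the spout with its handle toward the robot, and the shut gripper is above the pump head. I'm pressing now.

{"method": "send_rows", "body": {"series": [-0.4, 0.6, 10, 0, 0, 0, -0.4, 0.6, 22, 0, 0, 0, -0.4, 0.6, 32, 0, 0, 0, -0.4, 0.6, 38, 0, 0, 0, -0.4, 0.6, 42, 0, 0, 0, -0.4, 0.6, 45, 0, 0, 0, -0.4, 0.6, 48, 0, 0, 0, -0.4, 0.6, 50, 0, 0, 0]}}

```text
t: 18.65
position: [0.6064, 0.0206, 0.2444]
tcp_rot: [-2.847, -1.327, 0.001]
wrist_force: [-0.6, 0.6, 0.0]
finger_gap: 0.0
grasp_force: 0.0
```

{"method": "send_rows", "body": {"series": [0, 0, 3, 0, 0, 0, 0, 0, 6, 0, 0, 0, 0, 0, 9, 0, 0, 0, 0, 0, 12, 0, 0, 0, 0, 0, 15, 0, 0, 0, 0, 0, 17, 0, 0, 0, 0, 0, 19, 0, 0, 0, 0, 0, 20.5, 0, 0, 0]}}

```text
t: 19.32
position: [0.6067, 0.0206, 0.2256]
tcp_rot: [2.847, 1.328, 0.0]
wrist_force: [-4.6, 0.1, 10.1]
finger_gap: -0.0
grasp_force: 5.0
```

{"method": "send_rows", "body": {"series": [0, 0, 1, 0, 0, 0, 0, 0, 2, 0, 0, 0, 0, 0, 3, 0, 0, 0, 0, 0, 4, 0, 0, 0, 0, 0, 4, 0, 0, 0, 0, 0, 4, 0, 0, 0, 0, 0, 4, 0, 0, 0, 0, 0, 4, 0, 0, 0]}}

```text
t: 19.98
position: [0.6067, 0.0207, 0.2222]
tcp_rot: [2.847, 1.328, 0.001]
wrist_force: [-4.7, -0.4, 10.8]
finger_gap: -0.0001
grasp_force: 5.5
```

{"method": "send_rows", "body": {"series": [0, 0, 1, 0, 0, 0, 0, 0, 2, 0, 0, 0, 0, 0, 3, 0, 0, 0, 0, 0, 4, 0, 0, 0, 0, 0, 4, 0, 0, 0, 0, 0, 4, 0, 0, 0, 0, 0, 4, 0, 0, 0, 0, 0, 4, 0, 0, 0]}}

```text
t: 20.65
position: [0.607, 0.0206, 0.2209]
tcp_rot: [2.846, 1.328, 0.002]
wrist_force: [-11.3, -0.5, 22.8]
finger_gap: 0.0002
grasp_force: 11.4
```

The head is at its stop: 22.8 N, z 0.221. Releasing.

{"method": "send_rows", "body": {"series": [0, 0, -6, 0, 0, 0, 0, 0, -12, 0, 0, 0, 0, 0, -18, 0, 0, 0, 0, 0, -25, 0, 0, 0, 0, 0, -35, 0, 0, 0, 0, 0, -50, 0, 0, 0, 0, 0, -70, 0, 0, 0, 0, 0, -100, 0, 0, 0]}}

```text
t: 21.32
position: [0.6052, 0.0209, 0.3136]
tcp_rot: [-2.843, -1.326, 0.009]
wrist_force: [0.8, -0.5, -0.8]
finger_gap: -0.0004
grasp_force: 0.0
```

```bash
python3 - <<'E'
from chk import *
p,d,X=cloud("scene"); h=np.hypot(X[...,0]-.523,X[...,1]+.004); G=X[(abs(X[...,2]-.09)<.008)&(h<.045)]; c,rad=cv2.minEnclosingCircle(G[:,:2].astype(np.float32)); print("rim",c,rad)
P=X[(X[...,2]>.2)&(X[...,2]<.26)&(np.hypot(X[...,0]-.607,X[...,1]-.0215)<.012)]; print("pump top z",np.median(P[:,2]),len(P))
H=X[(X[...,2]>.055)&(X[...,2]<.09)&(np.hypot(X[...,0]-c[0],X[...,1]-c[1])>.047)&(np.hypot(X[...,0]-c[0],X[...,1]-c[1])<.08)&(X[...,0]<.51)&(X[...,1]<0)]; print("handle",H.mean(0),np.degrees(np.arctan2(*(H.mean(0)[:2]-c)[::-1])),len(H))
s=r.state(); print(s["position"],s["t"])
# regrasp pose as released: TCP (.4865,-.0503,.0394), rot
Rg=Ro.from_rotvec([-2.753,-1.331,-.244]); d=Rg.as_matrix()[:,2]; T=np.array([.4865,-.0503,.040])
print((T-d*.19).round(3),(T-d*.26).round(3))
go(T-d*.26+[0,0,.03],Rg,s)
E
```

```text
rim (0.525464653968811, -0.004370101261883974) 0.03939519822597504
pump top z 0.24183595128587354 54
handle [ 0.49001675 -0.05039295  0.07164421] -127.60433177877734 25
[0.60810151 0.02067138 0.32288765] 21.3667
[ 0.466 -0.076  0.227] [ 0.458 -0.085  0.296]
mm [-177.9  -47.    -3.9] rv [ 0.0041  0.1722 -0.0273]
ik [-0.48 -0.28  1.85  0.17  1.54  0.19] 6e-27 0.63
```

{"method": "send_rows", "body": {"series": [-25, -7, -1, 0, 0.02, 0, -55, -15, -2, 0, 0.05, -0.005, -90, -24, -2, 0, 0.09, -0.01, -125, -33, -3, 0.002, 0.13, -0.02, -155, -41, -4, 0.004, 0.16, -0.025, -172, -45, -4, 0.004, 0.172, -0.027, -178, -47, -4, 0.004, 0.172, -0.027, -178, -47, -4, 0.004, 0.172, -0.027], "hand": 0.5}}

```text
t: 22.03
position: [0.4555, -0.0864, 0.3204]
tcp_rot: [-2.754, -1.326, -0.235]
wrist_force: [0.4, 0.0, -0.3]
finger_gap: 0.0424
grasp_force: 0.0
```

```bash
python3 - <<'E'
from chk import *
s=r.state(); print(s["position"]); Rg=Ro.from_rotvec([-2.753,-1.331,-.244]); d=Rg.as_matrix()[:,2]; T=np.array([.4865,-.0503,.040])
go(T-d*.06,Rg,s);go(T,Rg,s)
E
```

```text
[ 0.45554859 -0.08641249  0.32037076]
mm [ -1.2   2.  224.4] rv [-0.0039  0.0041 -0.0039]
ik [-0.4  -0.04  2.08  0.19  1.06  0.18] 2e-24 0.49
mm [ -1.    2.2 284.4] rv [-0.0039  0.0041 -0.0039]
ik [-0.38  0.07  2.1   0.21  0.93  0.17] 2e-19 0.47
```

{"method": "send_rows", "body": {"series": [-0.5, 1, 25, 0, 0.002, -0.002, -1, 2, 60, -0.004, 0.004, -0.004, -1.2, 2, 100, -0.004, 0.004, -0.004, -1.2, 2, 140, -0.004, 0.004, -0.004, -1.2, 2, 175, -0.004, 0.004, -0.004, -1.2, 2, 200, -0.004, 0.004, -0.004, -1.2, 2, 210, -0.004, 0.004, -0.004, -1.2, 2, 210, -0.004, 0.004, -0.004]}}

```text
t: 22.7
position: [0.4774, -0.0572, 0.11]
tcp_rot: [-2.746, -1.334, -0.237]
wrist_force: [-0.6, -0.4, 0.2]
finger_gap: 0.0425
grasp_force: 0.0
```

```bash
python3 - <<'E'
from chk import *
s=r.state(); print(s["position"]); Rg=Ro.from_rotvec([-2.753,-1.331,-.244]); T=np.array([.4865,-.0503,.040])
go(T,Rg,s)
E
```

```text
[ 0.47743509 -0.05717076  0.10999477]
mm [-1.3  3.2 70.8] rv [-0.0075  0.0015  0.0035]
ik [-0.38  0.07  2.1   0.21  0.93  0.17] 7e-27 0.47
```

{"method": "send_rows", "body": {"series": [-0.5, 1, 10, -0.002, 0, 0.001, -1, 2, 25, -0.004, 0, 0.002, -1.3, 3, 40, -0.007, 0.001, 0.003, -1.3, 3.2, 55, -0.007, 0.001, 0.003, -1.3, 3.2, 64, -0.007, 0.001, 0.003, -1.3, 3.2, 69, -0.007, 0.001, 0.003, -1.3, 3.2, 71, -0.007, 0.001, 0.003, -1.3, 3.2, 71, -0.007, 0.001, 0.003]}}

```text
t: 23.37
position: [0.4887, -0.0526, 0.0432]
tcp_rot: [-2.758, -1.332, -0.25]
wrist_force: [-0.0, -0.7, 0.4]
finger_gap: 0.0426
grasp_force: 0.0
```

{"method": "send_rows", "body": {"series": [0, 0, 0, 0, 0, 0, 0, 0, 0, 0, 0, 0, 0, 0, 0, 0, 0, 0, 0, 0, 0, 0, 0, 0, 0, 0, 0, 0, 0, 0, 0, 0, 0, 0, 0, 0, 0, 0, 0, 0, 0, 0, 0, 0, 0, 0, 0, 0], "hand": 0, "force": 90}}

```text
t: 24.03
position: [0.4885, -0.0526, 0.0436]
tcp_rot: [-2.757, -1.332, -0.25]
wrist_force: [-2.5, 0.6, 5.4]
finger_gap: 0.0092
grasp_force: 87.4
```

```bash
python3 - <<'E'
from chk import *
p,d,X=cloud("scene"); s=r.state(); R,rel=mugchk(s); print(s["position"],s["grasp_force"])
h=np.hypot(X[...,0]-.523,X[...,1]+.004); G=X[(abs(X[...,2]-.09)<.008)&(h<.045)]; c,rad=cv2.minEnclosingCircle(G[:,:2].astype(np.float32)); print("rim",c)
p0=s["position"]; Z=lambda a:Ro.from_euler("z",a,degrees=True)
T=np.array([.481,-.292,.0])-rel*[1,1,0]; print("T",T)
# path: back off out of spout along -135deg, raise, over mill (124mm), to coaster
for q in(p0+[0,0,.03],p0+[-.05,-.06,.04],p0+[-.08,-.10,.12],np.r_[T[:2],.17],np.r_[T[:2],.056]): go(q,R,s)
for a in(0,30,45,60): 
  T=np.array([.481,-.292,.0])-Z(a).apply(rel)*[1,1,0]; print(a,T,ik(np.r_[T[:2],.05],Z(a)*R,s["joints"]))
E
```

```text
yaw [-9.92e+01 -1.00e-02  4.00e-01] mug est [ 0.5253 -0.0058  0.0437] z foot 0.003655101724450542 0.009343544908979885 [-2.3  0.6  5. ]
[ 0.48856223 -0.05259327  0.0436551 ] 87.37357758334838
rim (0.5247083306312561, -0.003759122686460614)
T [ 0.44424211 -0.33882636  0.        ]
mm [  5.3   0.3 -29.5] rv [0. 0. 0.]
ik [-0.38  0.01  2.08  0.2   1.    0.18] 7e-31 0.49
mm [-69.8  -1.5 -53.1] rv [0. 0. 0.]
ik [-0.56 -0.08  2.15  0.2   1.05  0.01] 2e-25 0.42
mm [-104.9    0.6 -140.7] rv [0. 0. 0.]
ik [-0.68 -0.23  2.11  0.19  1.25 -0.07] 1e-24 0.46
mm [-225.7  144.5 -167.4] rv [0. 0. 0.]
ik [-0.9   0.12  1.77  0.18  1.29 -0.28] 4e-19 0.8
mm [-245.8  143.5  -55.2] rv [0. 0. 0.]
ik [-0.9   0.26  1.84  0.2   1.08 -0.33] 2e-20 0.73
0 [ 0.44424211 -0.33882636  0.        ] (array([-0.89840135,  0.272949  ,  1.84287631,  0.19943367,  1.06610667,
       -0.3279191 ]), np.float64(1.682840788544775e-20), np.float64(0.7271236945990607))
30 [ 0.47257991 -0.35093176  0.        ] (array([-0.8530593 ,  0.39426482,  1.68501897,  0.1517882 ,  1.17534378,
       -0.77247336]), np.float64(8.654511908990248e-18), np.float64(0.8849810305668235))
45 [ 0.48811948 -0.35110299  0.        ] (array([-0.81759542,  0.44408614,  1.61688926,  0.11934162,  1.22041392,
       -0.98116871]), np.float64(2.492153348037083e-31), np.float64(0.9531107376546777))
60 [ 0.50317387 -0.34724644  0.        ] (array([-0.77676705,  0.48374021,  1.56139502,  0.08344614,  1.2560396 ,
       -1.18547306]), np.float64(2.8722596966862087e-30), np.float64(1.0086049798685297))
```

```bash
python3 - <<'E'
from chk import *
s=r.state();R=Ro.from_rotvec(s["tcp_rot"]);p0=s["position"]
for q in(p0+[0,0,.04],p0+[-.035,0,.05],p0+[-.075,0,.08],p0+[-.075,-.01,.17]): go(q,R,s)
E
```

```text
mm [  7.    0.3 -39.4] rv [0. 0. 0.]
ik [-0.38 -0.    2.08  0.2   1.02  0.19] 2e-28 0.49
mm [-12.6 -27.  -53.3] rv [0. 0. 0.]
ik [-0.41 -0.11  2.15  0.2   1.05  0.16] 2e-20 0.42
mm [-31.8 -58.  -87.5] rv [0. 0. 0.]
ik [-0.46 -0.27  2.22  0.19  1.14  0.14] 1e-23 0.35
mm [ -23.6  -51.  -177.4] rv [0. 0. 0.]
ik [-0.48 -0.36  2.12  0.18  1.34  0.15] 1e-29 0.45
```

{"method": "send_rows", "body": {"series": [1, 0, -8, 0, 0, 0, 4, 0, -22, 0, 0, 0, 7, 0, -39, 0, 0, 0, 0, -10, -45, 0, 0, 0, -8, -22, -51, 0, 0, 0, -17, -35, -60, 0, 0, 0, -26, -48, -74, 0, 0, 0, -32, -58, -88, 0, 0, 0]}}

```text
t: 24.75
position: [0.4107, -0.0522, 0.1227]
tcp_rot: [-2.756, -1.331, -0.245]
wrist_force: [-0.0, -1.0, -1.8]
finger_gap: 0.0093
grasp_force: 87.6
```

```bash
python3 - <<'E'
from chk import *
s=r.state();R,rel=mugchk(s);p0=s["position"]; print(p0,s["grasp_force"])
for q in(p0+[0,0,.04],[.42,-.09,.215],[.446,-.25,.215],[.446,-.34,.16],[.446,-.34,.065]): go(q,R,s)
E
```

```text
yaw [-99.19   0.     0.17] mug est [ 0.4474 -0.0054  0.1227] z foot 0.08274967376358563 0.009314451172791276 [-0.  -1.  -1.8]
[ 0.41067782 -0.05223356  0.12274967] 87.64469300516794
mm [  7.    0.2 -39.4] rv [0. 0. 0.]
ik [-0.46 -0.32  2.19  0.18  1.24  0.16] 7e-26 0.38
mm [ -7.4  31.3 -94.8] rv [0. 0. 0.]
ik [-0.53 -0.32  2.09  0.18  1.35  0.1 ] 1e-23 0.48
mm [-114.9  151.1 -113.2] rv [0. 0. 0.]
ik [-0.78 -0.06  1.86  0.18  1.35 -0.15] 9e-24 0.71
mm [-193.9  206.8  -71.1] rv [0. 0. 0.]
ik [-0.9   0.14  1.77  0.18  1.27 -0.28] 8e-18 0.8
mm [-210.5  206.4   22.5] rv [0. 0. 0.]
ik [-0.9   0.26  1.83  0.19  1.1  -0.32] 1e-19 0.74
```

{"method": "send_rows", "body": {"series": [4, 4, -25, 0, 0, 0, 2, 12, -60, 0, 0, 0, -7, 31, -93, 0, 0, 0, -30, 57, -100, 0, 0, 0, -55, 84, -105, 0, 0, 0, -80, 112, -109, 0, 0, 0, -105, 140, -112, 0, 0, 0, -125, 160, -112, 0, 0, 0]}}

```text
t: 25.42
position: [0.4489, -0.2667, 0.2134]
tcp_rot: [-2.76, -1.331, -0.249]
wrist_force: [-0.1, 0.0, -3.0]
finger_gap: 0.0091
grasp_force: 87.7
```

```bash
python3 - <<'E'
from chk import *
s=r.state();R,rel=mugchk(s);p0=s["position"]; print(p0,s["grasp_force"])
for q in([.446,-.34,.15],[.446,-.34,.065]): go(q,R,s)
E
```

```text
yaw [-99.29  -0.12   0.41] mug est [ 0.4857 -0.22    0.2134] z foot 0.17343431129422998 0.0091302318041928 [-0.1  0.  -3. ]
[ 0.44891003 -0.26672422  0.21343431] 87.74099126458168
mm [-69.3  42.8  52.6] rv [0. 0. 0.]
ik [-0.9   0.14  1.78  0.18  1.25 -0.29] 4e-23 0.79
mm [-84.2  42.  136.3] rv [0. 0. 0.]
ik [-0.9   0.25  1.83  0.2   1.09 -0.32] 5e-19 0.74
```

{"method": "send_rows", "body": {"series": [-18, 12, 8, 0, 0, 0, -38, 25, 20, 0, 0, 0, -57, 36, 38, 0, 0, 0, -70, 43, 56, 0, 0, 0, -75, 43, 80, 0, 0, 0, -79, 42, 105, 0, 0, 0, -82, 42, 122, 0, 0, 0, -83, 42, 128, 0, 0, 0]}}

```text
t: 26.08
position: [0.4436, -0.3348, 0.069]
tcp_rot: [-2.753, -1.328, -0.246]
wrist_force: [-0.7, 0.8, -3.8]
finger_gap: 0.0093
grasp_force: 87.7
```

```bash
python3 - <<'E'
from chk import *
p,d,X=cloud("scene"); s=r.state();R,rel=mugchk(s); c=s["position"][:2]+[.035,.0484]; zb=s["position"][2]-.0436+.09
h=np.hypot(X[...,0]-c[0],X[...,1]-c[1]); G=X[(abs(X[...,2]-zb)<.009)&(h<.045)]; print("rim",cv2.minEnclosingCircle(G[:,:2].astype(np.float32)),len(G)); A=np.c_[G[:,:2]-c,np.ones(len(G))]; print(np.linalg.lstsq(A,G[:,2],rcond=None)[0])
f=np.load("scene0.npz");X0=f["X"];C=X0[(np.hypot(X0[...,0]-.481,X0[...,1]+.292)<.075)&(cv2.cvtColor(f["p"],cv2.COLOR_RGB2HSV)[...,1]>90)]; print("coaster scene",cv2.minEnclosingCircle(C[:,:2].astype(np.float32)))
print(s["position"]); go([.446,-.34,.0505],R,s)
E
```

```text
yaw [-9.922e+01  2.000e-01  8.000e-02] mug est [ 0.4807 -0.2881  0.0693] z foot 0.029342612430743327 0.009403772295422412 [ 0.1  0.4 -3.8]
rim ((0.48132941126823425, -0.2856566905975342), 0.03871147707104683) 121
[-0.00309407  0.0140603   0.11413098]
coaster scene ((0.48119255900382996, -0.29303544759750366), 0.05782695114612579)
[ 0.44388234 -0.33490095  0.06934261]
mm [-6.   4.8 18.1] rv [0. 0. 0.]
ik [-0.9   0.28  1.83  0.2   1.08 -0.32] 4e-21 0.74
```

Lower to contact with the coaster, expected at TCP z of about 0.0496.

{"method": "send_rows", "body": {"series": [-2, 1, 4, 0, 0, 0, -4, 3, 8, 0, 0, 0, -5.5, 4.5, 11, 0, 0, 0, -6, 4.8, 13.5, 0, 0, 0, -6, 4.8, 15.5, 0, 0, 0, -6, 4.8, 17, 0, 0, 0, -6, 4.8, 18, 0, 0, 0, -6, 4.8, 18.6, 0, 0, 0]}}

```text
t: 26.8
position: [0.448, -0.3418, 0.0532]
tcp_rot: [-2.757, -1.332, -0.249]
wrist_force: [-0.4, -0.2, -3.8]
finger_gap: 0.0091
grasp_force: 87.8
```

{"method": "send_rows", "body": {"series": [0, 0, 0.4, 0, 0, 0, 0, 0, 0.8, 0, 0, 0, 0, 0, 1.2, 0, 0, 0, 0, 0, 1.2, 0, 0, 0, 0, 0, 1.2, 0, 0, 0, 0, 0, 1.2, 0, 0, 0, 0, 0, 1.2, 0, 0, 0, 0, 0, 1.2, 0, 0, 0]}}

```text
t: 27.47
position: [0.4481, -0.3417, 0.0521]
tcp_rot: [-2.757, -1.332, -0.249]
wrist_force: [1.1, -0.2, -3.5]
finger_gap: 0.0092
grasp_force: 87.8
```

{"method": "send_rows", "body": {"series": [0, 0, 0.5, 0, 0, 0, 0, 0, 1, 0, 0, 0, 0, 0, 1.5, 0, 0, 0, 0, 0, 2, 0, 0, 0, 0, 0, 2.3, 0, 0, 0, 0, 0, 2.6, 0, 0, 0, 0, 0, 2.6, 0, 0, 0, 0, 0, 2.6, 0, 0, 0]}}

```text
t: 28.13
position: [0.4486, -0.3417, 0.0499]
tcp_rot: [-2.758, -1.332, -0.249]
wrist_force: [-0.3, 0.3, 0.8]
finger_gap: 0.0095
grasp_force: 88.3
```

{"method": "send_rows", "body": {"series": [0, 0, 0.3, 0, 0, 0, 0, 0, 0.6, 0, 0, 0, 0, 0, 0.6, 0, 0, 0, 0, 0, 0.6, 0, 0, 0, 0, 0, 0.6, 0, 0, 0, 0, 0, 0.6, 0, 0, 0, 0, 0, 0.6, 0, 0, 0, 0, 0, 0.6, 0, 0, 0]}}

```text
t: 28.8
position: [0.4487, -0.3419, 0.0497]
tcp_rot: [-2.758, -1.332, -0.25]
wrist_force: [-2.1, -0.9, 4.9]
finger_gap: 0.0093
grasp_force: 89.1
```

{"method": "send_rows", "body": {"series": [0, 0, 0, 0, 0, 0, 0, 0, 0, 0, 0, 0, 0, 0, 0, 0, 0, 0, 0, 0, 0, 0, 0, 0, 0, 0, 0, 0, 0, 0, 0, 0, 0, 0, 0, 0, 0, 0, 0, 0, 0, 0, 0, 0, 0, 0, 0, 0], "hand": 0.5}}

```text
t: 29.47
position: [0.4485, -0.3413, 0.0489]
tcp_rot: [-2.757, -1.332, -0.249]
wrist_force: [0.8, -1.0, -0.7]
finger_gap: 0.0427
grasp_force: 0.0
```

{"method": "send_rows", "body": {"series": [0, 0, -8, 0, 0, 0, 0, 0, -20, 0, 0, 0, 0, 0, -40, 0, 0, 0, 0, 0, -65, 0, 0, 0, 0, 0, -95, 0, 0, 0, 0, 0, -125, 0, 0, 0, 0, 0, -160, 0, 0, 0, 0, 0, -190, 0, 0, 0]}}

```text
t: 30.13
position: [0.4264, -0.3671, 0.2397]
tcp_rot: [-2.759, -1.333, -0.25]
wrist_force: [-0.5, -0.0, 0.7]
finger_gap: 0.0425
grasp_force: 0.0
```

{"method": "send_rows", "body": {"series": [-30, 0, -10, 0, 0, 0, -60, 0, -20, 0, 0, 0, -90, 0, -30, 0, 0, 0, -110, 0, -35, 0, 0, 0, -120, 0, -40, 0, 0, 0, -120, 0, -40, 0, 0, 0, -120, 0, -40, 0, 0, 0, -120, 0, -40, 0, 0, 0]}}

```text
t: 30.8
position: [0.3493, -0.4635, 0.2544]
tcp_rot: [-2.756, -1.332, -0.25]
wrist_force: [0.5, -0.2, -0.7]
finger_gap: 0.043
grasp_force: 0.0
```

```bash
python3 - <<'E'
from chk import *
p,d,X=cloud("scene"); h=np.hypot(X[...,0]-.482,X[...,1]+.293); G=X[(abs(X[...,2]-.096)<.009)&(h<.045)]; print("rim",cv2.minEnclosingCircle(G[:,:2].astype(np.float32)),G[:,2].mean(),len(G))
cv2.imwrite("pics/e1.png",cv2.resize(p[100:350,180:500,::-1],(768,600),interpolation=cv2.INTER_CUBIC)); s=r.state(); print(s["position"],s["t"])
E
```

```text
rim ((0.48520585894584656, -0.2938459515571594), 0.03977923095226288) 0.09470908258164545 128
[ 0.34943379 -0.46324653  0.25425527] 30.85
```

View pics/e1.png

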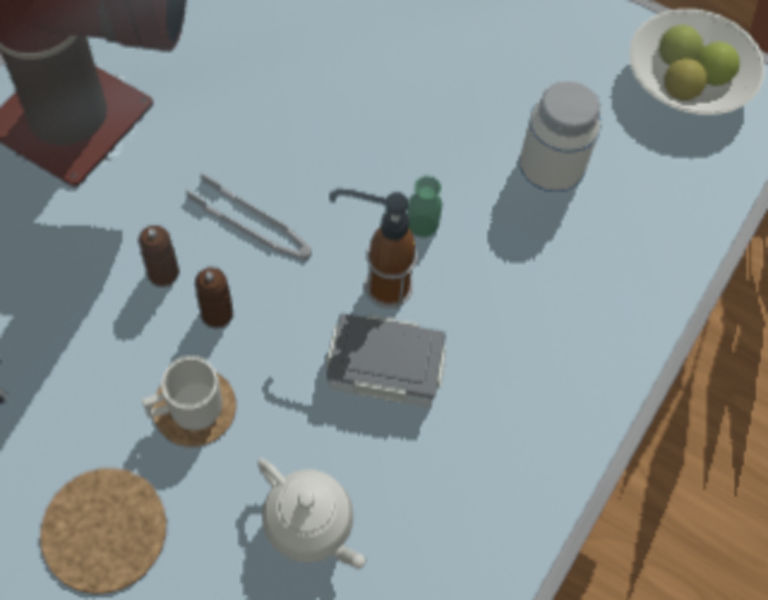

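The mug stands centred on the small coaster at (193,400). The moved mill is upright at (213,297), the pump is up, and the other things are where they were.

```bash
python3 -c "
from station import r
print(r.hand_in())"
```

```text
the job is handed in; nothing more can be done
None
```

The job is done and handed in at about 31 s: the mill was moved aside, the pump pressed fully down once over the mug and sprung back up, and the mug stands wholly on the 120 mm coaster.

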